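# Trip-test the bench power unit of a laboratory

### The job

Do the monthly trip test on the bench power unit. First clear away the bottle and the empty tube rack that stand in front of it and stand both upright on the spill tray; then press the test button under the clear splash guard all the way in so that the lever drops, and lift the lever back up until it stays up by itself. Never tip the bottle far or move the flask or the amber jar.

Things in the scene. Friction and masses are not known exactly. Their poses are not given: they have to be found in the camera images.
- console: Grey bench power unit, fixed, 220 mm deep (x), 260 wide (y), 156 high. Origin at the centre of its underside; x points away from the operator, y left. Its face rises at 35 deg from x=-110, z=30 to x=+70, z=156 mm, then flat to x=+110; it carries the test button (left) and lever (right)
- guard_edge (a point): Middle of the front lower edge of the clear splash guard, a level plate 5 mm thick over the button, underside 156 mm above the bench: console x from -73 to +80, y from +10 to +130 mm. The button is reached only with a tilted tool, under this edge from -x; 35 to 45 deg fits
- test_button_top (a point): Centre of the top of the round black test button (diameter 24 mm), at console x=-62, y=+60, z=78 mm when out. It stands 12 mm out of the sloping face and goes in square to the face, along console (+0.574, 0, -0.819)
- test_button (a joint): Travel of the test button in m: 0 out, 0.007 fully in; it springs back. Fully in takes about 5 N
- lever (a joint): Angle of the black lever in rad: 0 = up (it leans 18 deg back, to +x of the console, past vertical, and rests there), grows as it drops towards -x of the console; 1.7 = dropped (pointing to the operator, 10 deg above horizontal). Upright at 0.31: below that it settles back to 0 by its own weight, above that it drops
- lever_tip (a point): Middle of the free end of the lever, a straight black bar 14 mm wide (console y), 10 mm thick and 65 mm long from its hinge
- lever_hinge (a point): Point on the lever's hinge axis, which lies along console y; at console x=-7, y=-60, z=107 mm
- bottle: White plastic bottle with a grey screw cap, standing in front of the unit: body diameter 60 mm up to 105 mm height, shoulder, then cap of diameter 30 mm from 130 to 165 mm height (the place to grip). Origin at the centre of its underside, z up
- rack: Empty white plastic tube rack with ten holes, standing in front of the unit: 100 mm long (x), 44 mm wide (y), 75 mm high; top block from 53 to 75 mm height, the place to grip across its 44 mm width. Origin at the centre of its underside, z up
- tray_in (a point): Centre of the floor of the grey plastic spill tray (fixed), 4 to 5 mm above the bench. Outside 240 x 240 mm, 14 mm high, walls 4 mm, inside 232 x 232 mm; x and y along its sides
- flask: Bystander: conical glass flask, base diameter 68 mm, 108 mm high; origin at the centre of its underside
- jar: Bystander: small amber jar with black cap, diameter 42 mm, 45 mm high; origin at the centre of its underside

How it is judged:
By the outcome, as a careful person would: the job done as asked, in the order asked, and still so for the second after the job is handed in, with the robot touching nothing.
It also fails if it takes over 72 s, if anything falls off the work surface, if the arm or the gripper's body presses on something with over 40 N, if the wrist force passes 120 N, or if a joint passes its speed limit or range.

### The arm

A 6-joint arm with a two-finger parallel gripper is mounted at the origin on the work surface. World frame = base frame: x ahead of the robot, y to its left, z up, the work surface at z = 0. Lengths are in m, angles in rad, forces in N, time in s.
With the tool pointing down it reaches from about 0.3 to 0.85 m from the base axis. Payload 5.4 kg.
Tool frame: the origin (TCP) lies on the centre line of the jaws, within the pads' length; the fingertips stand ahead of it and the grasp point (between the pads) lies 2 mm behind it (r.tcp_to_tips is the z of the fingertips in the tool frame, in m); z points along the fingers, y is the line along which they close (so a half turn about z gives the same grasp; the last joint's range is limited). The gripper opens to 85 mm and grips with 20 to 120 N. Pads are 22 mm wide; open, the fingers measure 114 mm over their backs; the gripper's body (76 mm by 85 mm) begins 54 mm behind the grasp point. The pads swing forward as they close: fully open they stand 13 mm farther back than shut.
Start: joints at [1.042, 0.158, 1.597, -0, 1.386, -0.21], TCP at [0.18, 0.546, 0.248] pointing down, gripper open.
Joint ranges: [-2.91, 2.91], [-0.94, 2.29], [0.18, 2.7], [-1.29, 4.43], [0.17, 2.64], [-3, 3]. Speed limits (rad/s): [2.57, 2.57, 3.14, 3.14, 3.14, 3.14].

### API

Orientations are given as a 3x3 rotation matrix whose columns are the frame's x, y, z axes.
In Python, from station import r gives the robot as it stands.
- The arm moves only by the tool jog_arm, never from a script. Its argument "moves" is a list of rows, each an object of numbers: "tx", "ty", "tz": the shift along the tool's x, y, z in m; "turn": the turn about the tool's z in degrees; "jaw": the opening, from 0 (shut) to 1 (fully open). In form: [{"tx": .., "ty": .., "tz": .., "turn": .., "jaw": ..}, ...]. A call has 1 to 12 rows; each row shifts and turns the commanded pose from where the row before left it, along the tool's axes as they then stand; what a row does not reach is not made up. A row lasts 1/8 s, in which the tool goes at most 62.5 mm and 10.7 degrees, less where a joint would pass 70% of its speed; a pose out of reach is approached as far as the arm can. A call with a gripper value outside its range is refused whole. The fingers move at their own pace and stop on an object; "force" is the grip in N (left out, the last holds). Time passes only in rows, so rows that do not move let the fingers close. It gives the time, the measured TCP pose, the force, the opening and the grip force at its end, in the units of the state.
- r.get_state(): the state, without advancing time (a new reading comes with each control period).
- r.snapshot(name): name is "scene" or "top"; returns a dict with "pixels" (384x512x3 uint8, red, green, blue), "fx", "fy", "cx", "cy" (pixels), "distortion" ([k1, k2, p1, p2, k3] as OpenCV has them; the pictures are not rectified), "xyz" and "attitude" of the camera in the world. Camera axes: x right, y up, looking along -z (the intrinsics and any distortion apply to the point x, -y, -z); pixel columns grow to the right and rows downward; lengths in m; the calibration is good to about 2 mm. A picture is of the moment at which its call begins. There is no depth.
- r.hand_in(): hands the job in; it is judged then, once.
Trained networks look in a picture, given as the dict that the camera call returned (one of the last four; its "shot" number tells which), for a name from the list of things; names that differ only in an ending like _2 or _b are one class to them, and where a whole thing is asked for, a point or a joint stands for the part that bears it (a point fixed in the world has none). Each returns a list of dicts, best first, with "confidence" (0 to 1); they miss things now and then, are a little off and sometimes report something else, mostly with a low value. They report only what shows in the picture. A call takes as long as a camera call.
- r.silhouettes(picture, name): "pixels" (384x512 bool, what is visible of it) and "centre" ([column, row] in pixels, amid what is visible of it).
The state is a dict: "clock": time; "qpos": joint angles; "joint_vel": joint speeds; "joint_efforts": joint torques, N m; "tcp_pos": TCP position; "orientation": TCP orientation; "wrist_force": force on the tool from outside, world axes, zero at the start; "moment": the same for the moment, N m; "opening": finger opening in m; "gripper_force": force on a finger pad.
Only numpy, scipy, OpenCV 4.12 (cv2) and the standard library are available. Lean on these libraries where they do the work, as an engineer would, in place of code of your own. Each camera call takes 0.05 s, during which the arm holds its last target. There are 200 camera calls.

## Working session

There is one attempt and no reset: what is moved stays moved. The work goes in short steps, Python scripts to look and compute and a tool call to move; the robot and the scene stay as the last step left them, time stands still between calls to the robot, and variables do not carry over. Pictures are saved under pics/ and viewed, at most 10 in all, crops included, and the job is handed in when it is done.

Besides the shell and the picture viewer there is one more tool, called after "Emit:" in YAML: its name, and indented under it one key for each argument. jog_arm: Moves the arm, as the interface text tells. Its arguments: {"type":"object","properties":{"moves":{"type":"array","items":{"type":"object","properties":{"tx":{"type":"number"},"ty":{"type":"number"},"tz":{"type":"number"},"turn":{"type":"number"},"jaw":{"type":"number"}}}},"force":{"type":"number"}},"required":["moves"]}

```bash
ls; mkdir -p pics; cat > h.py <<'E'
import numpy as np, cv2
from station import r
def cam(p):
    K=np.array([[p['fx'],0,p['cx']],[0,p['fy'],p['cy']],[0,0,1.]]);return K,np.array(p['distortion'],float),np.array(p['xyz']),np.array(p['attitude'])
def ray(p,uv):
    K,D,c,R=cam(p);n=cv2.undistortPoints(np.array([[uv]],float),K,D)[0,0]
    d=R@np.array([n[0],-n[1],-1.]);return c,d/np.linalg.norm(d)
def onz(p,uv,z):
    c,d=ray(p,uv);return c+d*(z-c[2])/d[2]
def tri(p,a,q,b):
    c1,d1=ray(p,a);c2,d2=ray(q,b);A=np.stack([d1,-d2],1);t=np.linalg.lstsq(A,c2-c1,rcond=None)[0]
    P,Q=c1+t[0]*d1,c2+t[1]*d2;return (P+Q)/2,np.linalg.norm(P-Q)
def proj(p,X):
    K,D,c,R=cam(p);x=(np.atleast_2d(X)-c)@R;x=x*[1,-1,-1]
    return cv2.projectPoints(x.reshape(-1,1,3),np.zeros(3),np.zeros(3),K,D)[0][:,0]
def save(p,n,s=1.5): cv2.imwrite('pics/'+n,cv2.resize(p['pixels'][:,:,::-1],None,fx=s,fy=s))
E
python3 - <<'E'
from h import *
np.set_printoptions(precision=3,suppress=True)
P={n:r.snapshot(n) for n in('scene','top')}
for n,p in P.items():
    save(p,n+'0.png');print(n,p['xyz'],p['attitude'],p['fx'],p['distortion'])
    for o in ['console','guard_edge','test_button_top','lever_tip','lever_hinge','bottle','rack','tray_in','flask','jar']:
        for s in r.silhouettes(p,o)[:2]:
            m=s['pixels'];ys,xs=np.nonzero(m);print(o,round(s['confidence'],2),np.round(s['centre'],1),len(xs),(xs.min(),xs.max(),ys.min(),ys.max()) if len(xs) else '')
s=r.get_state();print(s['clock'],s['orientation'],r.tcp_to_tips,s['opening'])
E
```

```text
pics
scene [ 1.183 -0.732  0.927] [[ 0.768 -0.412  0.491]
 [ 0.64   0.499 -0.584]
 [-0.005  0.763  0.647]] 497.18715302864405 [-0.219  0.     0.     0.     0.   ]
console 0.9 [317.9 180.9] 7451 (np.int64(254), np.int64(371), np.int64(120), np.int64(229))
console 0.61 [303.3 167.8] 108 (np.int64(294), np.int64(307), np.int64(158), np.int64(176))
guard_edge 0.92 [320.6 180. ] 7446 (np.int64(254), np.int64(371), np.int64(120), np.int64(228))
test_button_top 0.68 [301.2 169.6] 117 (np.int64(294), np.int64(308), np.int64(157), np.int64(176))
lever_tip 0.43 [302.9 164.8] 96 (np.int64(296), np.int64(308), np.int64(158), np.int64(175))
lever_hinge 0.51 [303.7 167.4] 115 (np.int64(294), np.int64(308), np.int64(157), np.int64(176))
bottle 0.66 [252.1 164.4] 885 (np.int64(240), np.int64(260), np.int64(136), np.int64(190))
rack 0.79 [274.5 148.7] 821 (np.int64(258), np.int64(292), np.int64(135), np.int64(167))
tray_in 0.87 [217.6 288.3] 8299 (np.int64(147), np.int64(286), np.int64(233), np.int64(345))
tray_in 0.34 [253.2 164.3] 896 (np.int64(241), np.int64(260), np.int64(136), np.int64(191))
fla
[... 554 characters left out ...]
(174), np.int64(188), np.int64(172), np.int64(190))
lever_hinge 0.73 [181.1 183.3] 176 (np.int64(174), np.int64(188), np.int64(172), np.int64(190))
bottle 0.77 [188.3 256.2] 733 (np.int64(176), np.int64(207), np.int64(242), np.int64(271))
rack 0.78 [135.9 260.2] 1251 (np.int64(119), np.int64(151), np.int64(238), np.int64(284))
tray_in 0.86 [336.3 183.2] 8994 (np.int64(287), np.int64(382), np.int64(135), np.int64(232))
flask 0.74 [245.8 130.5] 627 (np.int64(232), np.int64(258), np.int64(115), np.int64(145))
jar 0.5 [243.9 280.9] 268 (np.int64(236), np.int64(252), np.int64(274), np.int64(292))
1.1 [[-0.95   0.313  0.   ]
 [ 0.313  0.95   0.   ]
 [-0.     0.    -1.   ]] 0.017 0.0853439160483489
```

View pics/scene0.png

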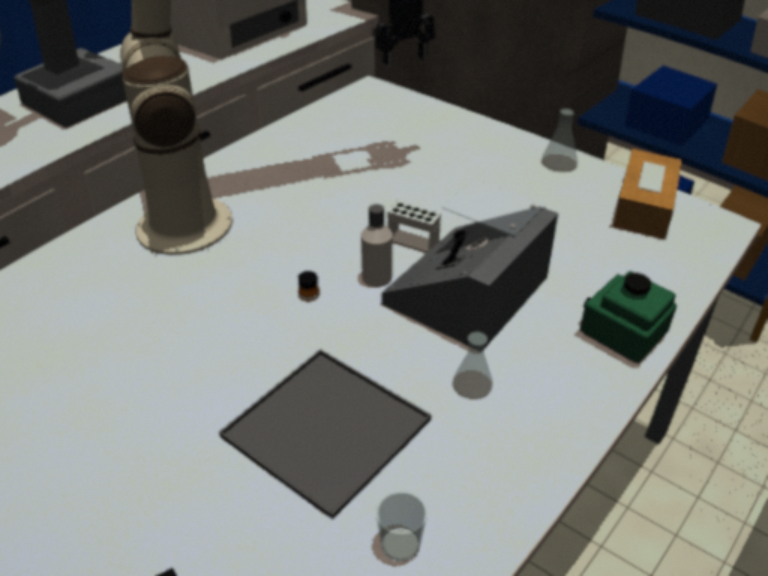

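View pics/top0.png

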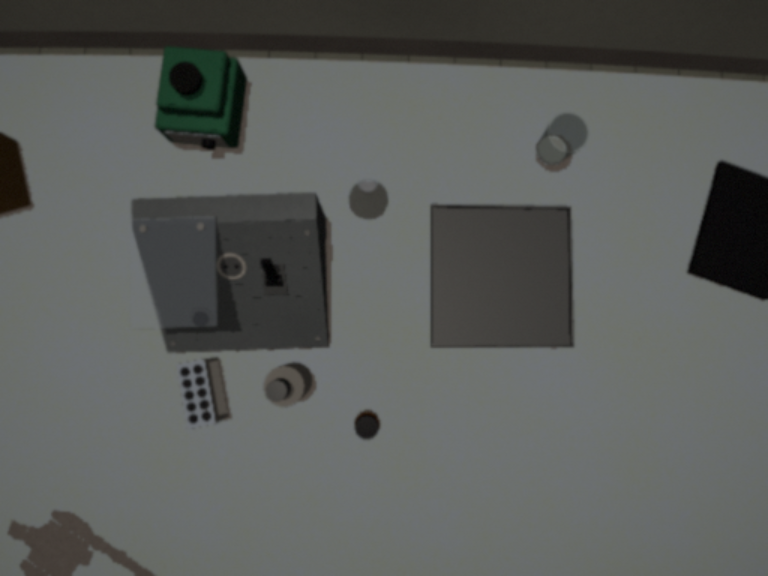

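The scene picture shows the bottle (252,165) and the rack (275,148) in front of the console, with the tray at (217,288). In the top picture the bottle cap is near (185,260), the rack near (133,260), the lever near (181,182), and the button shows faintly through the guard at about (133,212). Next I fit each model's outline to both silhouettes.

```bash
cat > fit.py <<'E'
from h import *
from scipy.optimize import least_squares
def cyl(*dz): 
    a=np.linspace(0,2*np.pi,40);return np.array([[d/2*np.cos(t),d/2*np.sin(t),z] for d,z in dz for t in a])/1000
def box(lx,ly,z0,z1): return np.array([[x,y,z] for x in(-lx/2,lx/2) for y in(-ly/2,ly/2) for z in(z0,z1)])/1000
M=dict(bottle=cyl((60,0),(60,105),(30,130),(30,165)),flask=cyl((68,0),(24,108)),jar=cyl((42,0),(42,45)),
 rack=box(100,44,0,75),tray_in=box(240,240,-4.5,9.5),
 console=np.array([[x,y,z] for y in(-130,130) for x,z in((-110,0),(-110,30),(70,156),(110,156),(110,0))])/1000)
A=np.linspace(0,2*np.pi,24,endpoint=False);U=np.stack([np.cos(A),np.sin(A)],1)
def place(X,q):
    c,s=np.cos(q[3]),np.sin(q[3]);return X@np.array([[c,s,0],[-s,c,0],[0,0,1]])+q[:3]
def fit(P,o,yaw=True,yaw0=0,fixz=None,views=('scene','top'),minc=.4):
    obs=[]
    for n in views:
        s=r.silhouettes(P[n],o)
        if s and s[0]['confidence']>minc:
            ys,xs=np.nonzero(s[0]['pixels']);pts=np.stack([xs,ys],1);obs.append((P[n],(pts@U.T).max(0)+.0,s[0]['centre']))
    if not obs: return None,None
    g=onz(obs[-1][0],obs[-1][2],.04)
    def f(q):
        q=np.array([q[0],q[1],q[2] if fixz is None else fixz,q[3] if yaw else yaw0])
        return np.concatenate([(proj(p,place(M[o],q))@U.T).max(0)-h for p,h,_ in obs])
    R=least_squares(f,[g[0],g[1],0,yaw0],loss='soft_l1',f_scale=.7)
    return R.x,R.fun
E
cat > m1.py <<'E'
from fit import *
np.set_printoptions(precision=4,suppress=True)
P={n:r.snapshot(n) for n in('scene','top')}
for o in M:
  for z in (None, 0.0045 if o=='tray_in' else 0.):
    q,f=fit(P,o,o in('rack','tray_in','console'),fixz=z)
    if q is None: print(o,'none');continue
    print(o,z,q,'res',np.abs(f).mean().round(2),np.abs(f).max().round(2))
    if o=='console':
        for n in P: print(n,proj(P[n],place(np.array([[-62,60,78],[-7,-60,107],[13,-60,169],[-73,10,161],[-73,130,161],[80,10,161],[-110,-130,30],[-110,130,30]])/1000,q)).round(1).tolist())
E
python3 m1.py
```

```text
bottle None [ 0.4433  0.1321 -0.003   0.    ] res 0.75 2.87
bottle 0.0 [0.4439 0.1313 0.     0.    ] res 0.79 2.82
flask None [0.7523 0.0152 0.0023 0.    ] res 0.63 1.5
flask 0.0 [0.7524 0.0158 0.     0.    ] res 0.69 1.62
jar None [ 0.3766  0.0098 -0.0047  0.    ] res 0.83 1.56
jar 0.0 [0.3785 0.0087 0.     0.    ] res 0.89 2.03
rack None [ 0.4213  0.2861 -0.0499  0.2036] res 0.23 1.01
rack 0.0 [ 0.4268  0.2695 -0.0079  0.2218] res 1.2 1.92
tray_in None [ 0.6265 -0.2114  0.0003  0.0162] res 0.58 1.95
tray_in 0.0045 [ 0.6271 -0.2118  0.0177  0.0195] res 0.77 2.49
console None [ 0.605   0.2165 -0.0145  0.0664] res 1.99 17.47
scene [[306.6, 157.0], [301.5, 176.5], [309.3, 160.7], [295.7, 140.1], [317.4, 121.7], [344.2, 159.3], [255.6, 197.3], [304.2, 153.4]]
top [[132.9, 212.8], [181.4, 185.9], [175.5, 173.4], [143.9, 216.1], [87.0, 218.4], [142.5, 144.0], [217.1, 229.7], [111.3, 234.0]]
console 0.0 [0.6031 0.2146 0.     0.0538] res 2.26 15.97
scene [[306.4, 153.0], [300.6, 172.2], [308.4, 156.2], [295.2, 135.7], [317.5, 117.6], [343.6, 155.1], [254.5, 192.9], [304.3, 149.7]]
top [[131.3, 213.2], [180.9, 186.5], [174.9, 173.8], [142.2, 216.9], [84.2, 218.5], [141.8, 143.3], [216.8, 231.3], [109.2, 234.4]]
```

```bash
cat > m2.py <<'E'
from fit import *
np.set_printoptions(precision=4,suppress=True)
P={n:r.snapshot(n) for n in('scene','top')}
G=np.array([[x,y,.161] for x in(-.073,.08) for y in(.01,.13)])
M['console']=np.vstack([M['console'],G])
M['rack']=box(100,44,53,75)
res={}
for o,vs in (('console',('scene','top')),('console',('top',)),('rack',('top',)),('rack',('scene','top')),('bottle',('scene','top'))):
    for z in (None,0):
        q,f=fit(P,o,o!='bottle',fixz=z,views=vs)
        print(o,vs,z,q,np.abs(f).mean().round(2),np.abs(f).max().round(2))
        if z==0: q[2]=0
        res.setdefault(o,q)
        if z==0 and len(vs)==2: res[o]=q
q=res['console'];F=place(np.array([[-62,60,78],[-7,-60,107],[13,-60,169],[-110,-130,30],[-110,130,30],[70,-130,156],[70,130,156],[110,-130,156],[-73,10,161],[-73,130,161],[80,10,161],[80,130,161]])/1000,q)
ims=[]
for n,(a,b,w,h,s) in dict(scene=(230,105,150,130,4),top=(80,120,145,175,3.4)).items():
    im=cv2.resize(P[n]['pixels'][b:b+h,a:a+w,::-1],None,fx=s,fy=s,interpolation=cv2.INTER_CUBIC)
    im=cv2.convertScaleAbs(im,alpha=1.6)
    for X,c in ((F,(0,255,0)),(place(box(100,44,0,75),res['rack']),(0,0,255)),(place(M['bottle'],res['bottle'])[::5],(255,0,0))):
        for u in proj(P[n],X): cv2.circle(im,tuple(int(v) for v in (u+.5-[a,b])*s),2,c,-1)
    cv2.imwrite(f'pics/{n}1.png',im)
E
python3 m2.py
```

```text
console ('scene', 'top') None [ 0.603   0.2143 -0.0094  0.0665] 1.37 8.34
console ('scene', 'top') 0 [0.6022 0.2119 0.     0.0592] 1.75 6.04
console ('top',) None [ 0.6037  0.2146 -0.0114  0.0668] 0.4 0.84
console ('top',) 0 [ 0.6023  0.2113 -0.0011  0.0588] 0.97 1.81
rack ('top',) None [0.4308 0.2584 0.0193 0.1693] 1.03 3.01
rack ('top',) 0 [0.4284 0.2651 0.0133 0.1758] 1.14 3.44
rack ('scene', 'top') None [ 0.4274  0.2681 -0.011   0.1885] 2.2 10.71
rack ('scene', 'top') 0 [ 0.4297  0.2628 -0.0002  0.181 ] 2.33 12.34
bottle ('scene', 'top') None [ 0.4429  0.1315 -0.0034  0.    ] 0.84 2.02
bottle ('scene', 'top') 0 [0.4441 0.1301 0.     0.    ] 0.88 1.97
```

View pics/scene1.png

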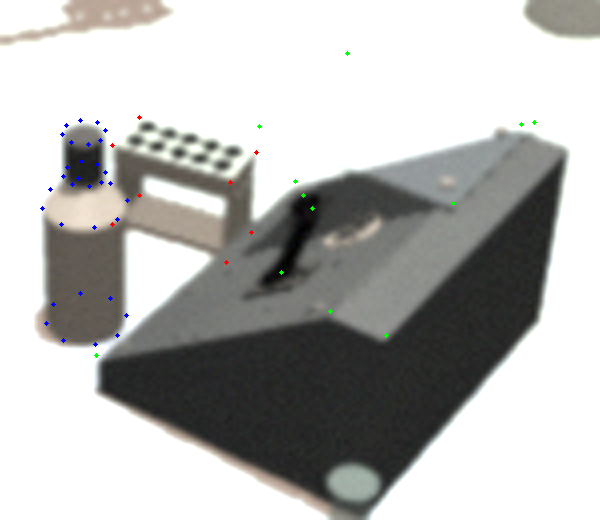

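View pics/top1.png

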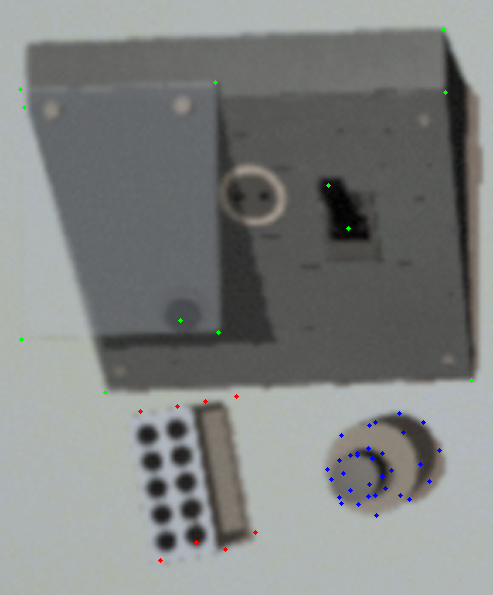

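The overlays show that the console fits to 1–2 px in the top view. In the scene view the rack fit is off, and the bottle lies within 1–2 px. I refine from picked points: rack hole pattern centre in the top crop (171,484) and in the scene crop (185,145), plus the console corners.

```bash
cat > m3.py <<'E'
from fit import *
np.set_printoptions(precision=4,suppress=True)
P={n:r.snapshot(n) for n in('scene','top')}
S=lambda x,y:np.array([x/4+229.5,y/4+104.5]); T=lambda x,y:np.array([x/3.4+79.5,y/3.4+119.5])
s,t=P['scene'],P['top']
print('rackholes',tri(s,S(185,145.5),t,T(171.5,484.5)))
for a,b in (((149,126),(177,428)),((234,151),(148,434)),((149,126),(148,434)),((135,140),(165,541)),((135,140),(196,535))): pass
H=[onz(t,T(*c),.075) for c in((148,434),(165,541),(177,428),(196,535),(171.5,484.5),(133,411),(192,404),(156,563),(214,553))]
print(np.array(H)); d=H[0]-H[1];e=H[2]-H[3];print('yaw',np.arctan2(d[1],d[0]),np.arctan2(e[1],e[0]))
print('scene at z75',np.array([onz(s,S(*c),.075) for c in((149,126),(234,151),(135,140),(222,165))]))
print('cap',tri(s,S(84,133),t,T(361,476)),onz(t,T(361,476),.165),onz(s,S(84,133),.165))
for ss in ('bottle','rack'):
    m=r.silhouettes(t,ss)[0]; 
C=[((-110,130,30),(105,391)),((-110,-130,30),(474,379)),((70,-130,156),(446,90)),((110,-130,156),(443,30)),((-62,60,78),(182,315)),((-73,10,161),(219,331)),((80,10,161),(218,82))]
D=[((-110,-130,30),(98,359)),((-110,-130,0),(99,392)),((70,-130,156),(329,317)),((110,-130,156),(387,338)),((110,130,156),(567,150)),((80,10,161),(455,207))]
def f(q,two=True,z=None):
    q=np.array(q)
    o=[proj(t,place(np.array([c])/1000,q))[0]-T(*p) for c,p in C]
    if two:o+=[proj(s,place(np.array([c])/1000,q))[0]-S(*p) for c,p in D]
    return np.ravel(o)
R=least_squares(f,[.6,.21,0,.06],loss='soft_l1');print('console',R.x,'\n',R.fun.reshape(-1,2))
R0=least_squares(lambda q:f([q[0],q[1],0,q[2]],False),[.6,.21,.06],loss='soft_l1');print('top only z0',R0.x)
st=r.get_state();print(st['clock'],st['tcp_pos'])
E
python3 m3.py
```

```text
rackholes (array([0.426 , 0.2705, 0.0727]), np.float64(0.0018184438244357585))
[[0.4601 0.2877 0.075 ]
 [0.3893 0.2732 0.075 ]
 [0.4646 0.2683 0.075 ]
 [0.3938 0.2526 0.075 ]
 [0.4269 0.2704 0.075 ]
 [0.4752 0.2985 0.075 ]
 [0.4809 0.2589 0.075 ]
 [0.3745 0.2787 0.075 ]
 [0.3823 0.2401 0.075 ]]
yaw 0.20119159463301015 0.21825655658462828
scene at z75 [[0.3898 0.2704 0.075 ]
 [0.4606 0.2849 0.075 ]
 [0.3936 0.2486 0.075 ]
 [0.4648 0.2643 0.075 ]]
cap (array([0.446 , 0.1276, 0.1666]), np.float64(0.00028513027263200565)) [0.4458 0.1278 0.165 ] [0.4446 0.1295 0.165 ]
console [ 0.6034  0.2119 -0.0027  0.0577] 
 [[ 0.5486 -0.0907]
 [-0.6974  0.007 ]
 [ 0.0455  0.6479]
 [ 0.5035 -0.3601]
 [-0.0359  1.0553]
 [ 0.2173 -0.0441]
 [-0.2464 -0.116 ]
 [ 0.0076  0.119 ]
 [-0.1815 -0.0599]
 [ 0.4862 -0.3221]
 [-0.0422  0.5656]
 [ 1.4987 -0.6269]
 [-0.1293  0.1565]]
top only z0 [0.6034 0.2114 0.058 ]
3.5 [0.1802 0.546  0.2483]
```

Measured poses (x, y, yaw):

| Thing | x | y | Yaw | Height check |
|---|---|---|---|---|
| Bottle cap | 0.445 | 0.128 | – | top at 0.166, expected 0.165 |
| Rack | 0.427 | 0.270 | 0.205 | top at 0.073, expected 0.075 |
| Console | 0.603 | 0.2115 | 0.058 | – |
| Tray | 0.627 | −0.211 | – | – |

The heights agree with the text. First I move above the bottle.

Emit:
jog_arm:
  moves:
    - {"tx": -0.0383,"ty": -0.0314,"jaw": 1}
    - {"tx": -0.0383,"ty": -0.0314}
    - {"tx": -0.0383,"ty": -0.0314}
    - {"tx": -0.0383,"ty": -0.0314}
    - {"tx": -0.0383,"ty": -0.0314}
    - {"tx": -0.0383,"ty": -0.0314}
    - {"tx": -0.0383,"ty": -0.0314}
    - {"tx": -0.0383,"ty": -0.0314}
    - {"tx": -0.0383,"ty": -0.0314}
    - {"tx": -0.0383,"ty": -0.0314}
    - {}
    - {}
  force: 30

```text
invalid input
```

Emit:
jog_arm:
  moves:
    - {"tx": -0.038,"ty": -0.031,"tz": 0,"turn": 0,"jaw": 1}
    - {"tx": -0.038,"ty": -0.031,"tz": 0,"turn": 0,"jaw": 1}
    - {"tx": -0.038,"ty": -0.031,"tz": 0,"turn": 0,"jaw": 1}
    - {"tx": -0.038,"ty": -0.031,"tz": 0,"turn": 0,"jaw": 1}
    - {"tx": -0.038,"ty": -0.031,"tz": 0,"turn": 0,"jaw": 1}
    - {"tx": -0.038,"ty": -0.031,"tz": 0,"turn": 0,"jaw": 1}
    - {"tx": -0.038,"ty": -0.031,"tz": 0,"turn": 0,"jaw": 1}
    - {"tx": -0.038,"ty": -0.031,"tz": 0,"turn": 0,"jaw": 1}
    - {"tx": -0.038,"ty": -0.031,"tz": 0,"turn": 0,"jaw": 1}
    - {"tx": -0.038,"ty": -0.031,"tz": 0,"turn": 0,"jaw": 1}
    - {"tx": 0,"ty": 0,"tz": 0,"turn": 0,"jaw": 1}
  force: 30

```text
clock: 4.88
tcp_pos: [0.4452, 0.1302, 0.2485]
orientation: [[-0.948, 0.318, 0.001], [0.318, 0.948, -0.001], [-0.001, -0.0, -1.0]]
wrist_force: [-1.0, 0.6, -0.1]
opening: 0.0853
gripper_force: 0.0
```

Emit:
jog_arm:
  moves:
    - {"tx": 0,"ty": -0.002,"tz": 0.04,"turn": 0,"jaw": 1}
    - {"tx": 0,"ty": 0,"tz": 0.04,"turn": 0,"jaw": 1}
    - {"tx": 0,"ty": 0,"tz": 0.018,"turn": 0,"jaw": 1}
    - {"tx": 0,"ty": 0,"tz": 0,"turn": 0,"jaw": 0.2}
    - {"tx": 0,"ty": 0,"tz": 0,"turn": 0,"jaw": 0.2}
    - {"tx": 0,"ty": 0,"tz": 0,"turn": 0,"jaw": 0.2}
    - {"tx": 0,"ty": 0,"tz": 0,"turn": 0,"jaw": 0.2}
  force: 30

```text
clock: 5.75
tcp_pos: [0.4442, 0.1307, 0.1517]
orientation: [[-0.95, 0.313, 0.003], [0.313, 0.95, -0.0], [-0.002, 0.001, -1.0]]
wrist_force: [-0.8, -0.3, 4.6]
opening: 0.0292
gripper_force: 29.8
```

Emit:
jog_arm:
  moves:
    - {"tx": 0,"ty": 0,"tz": -0.02,"turn": 0,"jaw": 0.2}
    - {"tx": 0,"ty": 0,"tz": -0.03,"turn": 0,"jaw": 0.2}
    - {"tx": -0.02,"ty": -0.012,"tz": -0.02,"turn": 0,"jaw": 0.2}
    - {"tx": -0.039,"ty": -0.024,"tz": 0,"turn": 0,"jaw": 0.2}
    - {"tx": -0.039,"ty": -0.024,"tz": 0,"turn": 0,"jaw": 0.2}
    - {"tx": -0.039,"ty": -0.024,"tz": 0,"turn": 0,"jaw": 0.2}
    - {"tx": -0.039,"ty": -0.024,"tz": 0,"turn": 0,"jaw": 0.2}
    - {"tx": -0.039,"ty": -0.024,"tz": 0,"turn": 0,"jaw": 0.2}
    - {"tx": -0.039,"ty": -0.024,"tz": 0,"turn": 0,"jaw": 0.2}
    - {"tx": -0.039,"ty": -0.024,"tz": 0,"turn": 0,"jaw": 0.2}
    - {"tx": -0.019,"ty": -0.013,"tz": 0,"turn": 0,"jaw": 0.2}
    - {"tx": 0,"ty": 0,"tz": 0,"turn": 0,"jaw": 0.2}
  force: 60

```text
clock: 7.25
tcp_pos: [0.679, -0.1518, 0.2189]
orientation: [[-0.949, 0.315, -0.002], [0.315, 0.949, 0.001], [0.002, 0.0, -1.0]]
wrist_force: [-0.4, 0.1, -2.8]
opening: 0.0285
gripper_force: 59.6
```

Emit:
jog_arm:
  moves:
    - {"tx": 0,"ty": 0,"tz": 0.03,"turn": 0,"jaw": 0.2}
    - {"tx": 0,"ty": 0,"tz": 0.022,"turn": 0,"jaw": 0.2}
    - {"tx": 0,"ty": 0,"tz": 0.007,"turn": 0,"jaw": 0.2}
    - {"tx": 0,"ty": 0,"tz": 0.002,"turn": 0,"jaw": 0.2}
    - {"tx": 0,"ty": 0,"tz": 0,"turn": 0,"jaw": 0.2}

```text
clock: 7.88
tcp_pos: [0.6796, -0.1505, 0.1604]
orientation: [[-0.95, 0.313, 0.002], [0.313, 0.95, -0.001], [-0.002, -0.0, -1.0]]
wrist_force: [-0.4, 0.2, -3.1]
opening: 0.0287
gripper_force: 59.6
```

Emit:
jog_arm:
  moves:
    - {"tx": 0,"ty": 0,"tz": 0.002,"turn": 0,"jaw": 0.2}
    - {"tx": 0,"ty": 0,"tz": 0.002,"turn": 0,"jaw": 0.2}
    - {"tx": 0,"ty": 0,"tz": 0,"turn": 0,"jaw": 0.2}

```text
clock: 8.25
tcp_pos: [0.6794, -0.1507, 0.156]
orientation: [[-0.95, 0.314, 0.001], [0.314, 0.95, -0.001], [-0.001, -0.0, -1.0]]
wrist_force: [-0.5, -0.3, -1.5]
opening: 0.0283
gripper_force: 60.1
```

Emit:
jog_arm:
  moves:
    - {"tx": 0,"ty": 0,"tz": 0.001,"turn": 0,"jaw": 0.2}
    - {"tx": 0,"ty": 0,"tz": 0,"turn": 0,"jaw": 0.5}
    - {"tx": 0,"ty": 0,"tz": 0,"turn": 0,"jaw": 1}
    - {"tx": 0,"ty": 0,"tz": 0,"turn": 0,"jaw": 1}
    - {"tx": 0,"ty": 0,"tz": -0.02,"turn": 0,"jaw": 1}
    - {"tx": 0,"ty": 0,"tz": -0.05,"turn": 0,"jaw": 1}
    - {"tx": 0,"ty": 0,"tz": -0.04,"turn": 0,"jaw": 1}
    - {"tx": 0.037,"ty": 0.032,"tz": 0,"turn": 0,"jaw": 1}
    - {"tx": 0.037,"ty": 0.032,"tz": 0,"turn": 0,"jaw": 1}
    - {"tx": 0.037,"ty": 0.032,"tz": 0,"turn": 0,"jaw": 1}
    - {"tx": 0.037,"ty": 0.032,"tz": 0,"turn": 0,"jaw": 1}
    - {"tx": 0.037,"ty": 0.032,"tz": 0,"turn": 0,"jaw": 1}

```text
clock: 9.75
tcp_pos: [0.5531, 0.0607, 0.2662]
orientation: [[-0.95, 0.314, 0.003], [0.314, 0.95, -0.0], [-0.003, 0.001, -1.0]]
wrist_force: [0.7, -0.6, -1.0]
opening: 0.0858
gripper_force: 0.0
```

Emit:
jog_arm:
  moves:
    - {"tx": 0.037,"ty": 0.032,"tz": 0,"turn": 0,"jaw": 1}
    - {"tx": 0.037,"ty": 0.032,"tz": 0,"turn": 0,"jaw": 1}
    - {"tx": 0.037,"ty": 0.032,"tz": 0,"turn": 0,"jaw": 1}
    - {"tx": 0.037,"ty": 0.032,"tz": 0,"turn": 0,"jaw": 1}
    - {"tx": 0.037,"ty": 0.032,"tz": 0,"turn": 0,"jaw": 1}
    - {"tx": 0,"ty": 0,"tz": 0,"turn": -10,"jaw": 1}
    - {"tx": 0,"ty": 0,"tz": 0,"turn": -10,"jaw": 1}
    - {"tx": 0,"ty": 0,"tz": 0,"turn": -10,"jaw": 1}
    - {"tx": 0,"ty": 0,"tz": 0,"turn": 0,"jaw": 1}

```text
clock: 10.88
tcp_pos: [0.4284, 0.2696, 0.2658]
orientation: [[-0.979, -0.202, 0.002], [-0.202, 0.979, 0.001], [-0.002, 0.0, -1.0]]
wrist_force: [0.5, 0.9, 0.7]
opening: 0.0854
gripper_force: 0.0
```

```bash
cat > go.py <<'E'
import sys
from h import *
# world target x y z -> tool shift; optional world y-axis angle deg
a=[float(v) for v in sys.argv[1:]];s=r.get_state();R=np.array(s['orientation']);p=np.array(s['tcp_pos'])
print('shift',np.round(R.T@(np.array(a[:3])-p),4),'yaw y',np.degrees(np.arctan2(R[1,1],R[0,1])).round(1),'tcp',p.round(4),'q',np.round(s['qpos'],3),s['clock'])
E
python3 go.py .427 .270 .062
```

```text
shift [0.0017 0.0006 0.2038] yaw y 101.6 tcp [0.4284 0.2696 0.2658] q [ 0.323 -0.036  1.766  0.     1.41  -1.451] 10.875
```

Emit:
jog_arm:
  moves:
    - {"tx": 0.001,"ty": 0,"tz": 0.06,"turn": 0,"jaw": 1}
    - {"tx": 0,"ty": 0,"tz": 0.06,"turn": 0,"jaw": 1}
    - {"tx": 0,"ty": 0,"tz": 0.05,"turn": 0,"jaw": 1}
    - {"tx": 0,"ty": 0,"tz": 0.033,"turn": 0,"jaw": 1}
    - {"tx": 0,"ty": 0,"tz": 0,"turn": 0,"jaw": 0.3}
    - {"tx": 0,"ty": 0,"tz": 0,"turn": 0,"jaw": 0.3}
    - {"tx": 0,"ty": 0,"tz": 0,"turn": 0,"jaw": 0.3}
    - {"tx": 0,"ty": 0,"tz": 0,"turn": 0,"jaw": 0.3}
  force: 40

```text
clock: 11.88
tcp_pos: [0.4291, 0.2698, 0.0639]
orientation: [[-0.979, -0.203, 0.005], [-0.203, 0.979, 0.001], [-0.005, 0.0, -1.0]]
wrist_force: [-1.4, -1.5, 6.9]
opening: 0.0435
gripper_force: 41.8
```

```bash
python3 go.py .57 -.245 .062; python3 -c "
from station import r;s=r.get_state();print(s['opening'],s['gripper_force'],s['wrist_force'])"
```

```text
shift [-0.0336 -0.5327  0.0018] yaw y 101.7 tcp [0.4291 0.2698 0.0639] q [ 0.323  0.214  1.933 -0.     0.99  -1.452] 11.875
0.04352999713642057 41.77201867103577 [-1.3593123  -1.4832491   6.94191073]
```

Emit:
jog_arm:
  moves:
    - {"tx": 0,"ty": 0,"tz": -0.03,"turn": 0,"jaw": 0.3}
    - {"tx": 0,"ty": 0,"tz": -0.05,"turn": 0,"jaw": 0.3}
    - {"tx": 0,"ty": -0.02,"tz": -0.02,"turn": 0,"jaw": 0.3}
    - {"tx": -0.004,"ty": -0.054,"tz": 0,"turn": 0,"jaw": 0.3}
    - {"tx": -0.004,"ty": -0.054,"tz": 0,"turn": 0,"jaw": 0.3}
    - {"tx": -0.004,"ty": -0.054,"tz": 0,"turn": 0,"jaw": 0.3}
    - {"tx": -0.004,"ty": -0.054,"tz": 0,"turn": 0,"jaw": 0.3}
    - {"tx": -0.004,"ty": -0.054,"tz": 0,"turn": 0,"jaw": 0.3}
    - {"tx": -0.004,"ty": -0.054,"tz": 0,"turn": 0,"jaw": 0.3}
    - {"tx": -0.004,"ty": -0.054,"tz": 0,"turn": 0,"jaw": 0.3}
    - {"tx": -0.004,"ty": -0.054,"tz": 0,"turn": 0,"jaw": 0.3}
    - {"tx": -0.002,"ty": -0.054,"tz": 0,"turn": 0,"jaw": 0.3}

```text
clock: 13.38
tcp_pos: [0.5637, -0.2211, 0.162]
orientation: [[-0.979, -0.203, 0.001], [-0.203, 0.979, -0.0], [-0.001, -0.001, -1.0]]
wrist_force: [0.8, 0.5, -1.4]
opening: 0.0433
gripper_force: 41.6
```

Emit:
jog_arm:
  moves:
    - {"tx": 0,"ty": -0.027,"tz": 0,"turn": 0,"jaw": 0.3}
    - {"tx": 0,"ty": 0,"tz": 0.03,"turn": 0,"jaw": 0.3}
    - {"tx": 0,"ty": 0,"tz": 0.04,"turn": 0,"jaw": 0.3}
    - {"tx": 0,"ty": 0,"tz": 0.017,"turn": 0,"jaw": 0.3}
    - {"tx": 0,"ty": 0,"tz": 0,"turn": 0,"jaw": 0.3}

```text
clock: 14.0
tcp_pos: [0.5691, -0.2458, 0.0747]
orientation: [[-0.979, -0.203, 0.0], [-0.203, 0.979, -0.0], [-0.0, -0.0, -1.0]]
wrist_force: [0.1, -0.6, -0.8]
opening: 0.0435
gripper_force: 40.9
```

Emit:
jog_arm:
  moves:
    - {"tx": 0,"ty": 0,"tz": 0.004,"turn": 0,"jaw": 0.3}
    - {"tx": 0,"ty": 0,"tz": 0.002,"turn": 0,"jaw": 0.3}
    - {"tx": 0,"ty": 0,"tz": 0.001,"turn": 0,"jaw": 0.3}
    - {"tx": 0,"ty": 0,"tz": 0,"turn": 0,"jaw": 0.3}

```text
clock: 14.5
tcp_pos: [0.5706, -0.2464, 0.07]
orientation: [[-0.979, -0.203, 0.004], [-0.203, 0.979, -0.002], [-0.004, -0.003, -1.0]]
wrist_force: [1.1, 2.5, 8.7]
opening: 0.0439
gripper_force: 42.5
```

Emit:
jog_arm:
  moves:
    - {"tx": 0,"ty": 0,"tz": 0,"turn": 0,"jaw": 0.7}
    - {"tx": 0,"ty": 0,"tz": 0,"turn": 0,"jaw": 1}
    - {"tx": 0,"ty": 0,"tz": -0.01,"turn": 0,"jaw": 1}
    - {"tx": 0,"ty": 0,"tz": -0.05,"turn": 0,"jaw": 1}
    - {"tx": 0,"ty": 0,"tz": -0.06,"turn": 0,"jaw": 1}
    - {"tx": 0,"ty": 0,"tz": -0.06,"turn": 0,"jaw": 1}
    - {"tx": -0.015,"ty": 0.05,"tz": -0.02,"turn": 2,"jaw": 0.5}
    - {"tx": -0.015,"ty": 0.05,"tz": -0.02,"turn": 2,"jaw": 0}
    - {"tx": -0.015,"ty": 0.05,"tz": -0.02,"turn": 2,"jaw": 0}
    - {"tx": -0.015,"ty": 0.05,"tz": -0.02,"turn": 2,"jaw": 0}
    - {"tx": -0.015,"ty": 0.05,"tz": -0.02,"turn": 0,"jaw": 0}
    - {"tx": -0.015,"ty": 0.05,"tz": -0.02,"turn": 0,"jaw": 0}
  force: 40

```text
clock: 16.0
tcp_pos: [0.621, 0.0642, 0.3687]
orientation: [[-0.998, -0.065, 0.001], [-0.065, 0.998, -0.0], [-0.001, -0.0, -1.0]]
wrist_force: [0.9, -0.8, -0.6]
opening: -0.0002
gripper_force: 0.0
```

```bash
python3 - <<'E'
from fit import *
np.set_printoptions(precision=4,suppress=True)
P={n:r.snapshot(n) for n in('scene','top')}
im=np.hstack([P['scene']['pixels'][110:360,130:390],P['top']['pixels'][110:360,80:400]])
cv2.imwrite('pics/placed.png',cv2.resize(im[:,:,::-1],None,fx=1.35,fy=1.35))
for o in('bottle','rack','flask','jar'):
    q,f=fit(P,o,o=='rack',fixz=None);print(o,q,np.abs(f).mean() if f is not None else'')
E
python3 go.py .6 .15 .4
```

```text
bottle [ 0.6792 -0.1514  0.002   0.    ] 0.5572846919050244
rack [ 0.5641 -0.2466 -0.      0.1364] 0.9232105099569518
flask [0.7521 0.0125 0.0034 0.    ] 1.128037862965879
jar [ 0.3651  0.0105 -0.0767  0.    ] 0.2631568349054847
shift [ 0.0152  0.0897 -0.0332] yaw y 93.6 tcp [0.6208 0.0615 0.3667] q [-0.095  0.24   1.273 -0.     1.63  -1.729] 16.5
```

View pics/placed.png

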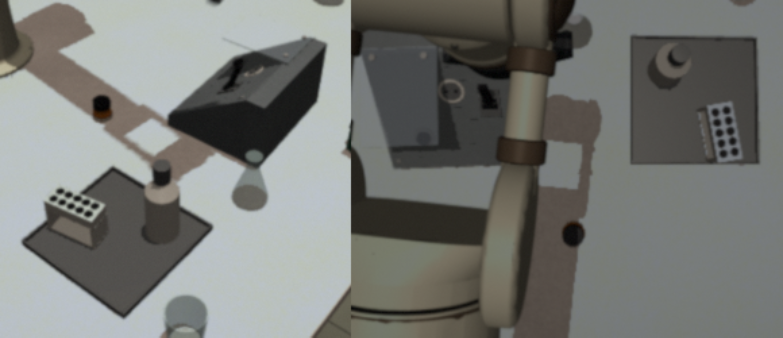

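Bottle and rack stand upright in the tray (bottle at pixel (160,205), rack at (78,215) in the left half). The fits agree: bottle at (0.679, −0.151) with z near 0, rack at (0.564, −0.247). Next I need the tilted tool, so I see what the arm does at the edge of its reach.

Emit:
jog_arm:
  moves:
    - {"tx": 0,"ty": 0.05,"tz": -0.03,"turn": 0,"jaw": 0}
    - {"tx": 0,"ty": 0.05,"tz": -0.03,"turn": 0,"jaw": 0}
    - {"tx": -0.05,"ty": 0,"tz": 0,"turn": 0,"jaw": 0}
    - {"tx": -0.05,"ty": 0,"tz": 0,"turn": 0,"jaw": 0}
    - {"tx": -0.05,"ty": 0,"tz": 0,"turn": 0,"jaw": 0}
    - {"tx": -0.05,"ty": 0,"tz": 0,"turn": 0,"jaw": 0}
    - {"tx": -0.05,"ty": 0,"tz": 0,"turn": 0,"jaw": 0}
    - {"tx": -0.05,"ty": 0,"tz": 0,"turn": 0,"jaw": 0}
    - {"tx": 0,"ty": 0,"tz": 0,"turn": 0,"jaw": 0}

```text
clock: 17.62
tcp_pos: [0.8268, 0.1632, 0.3872]
orientation: [[-0.996, -0.064, 0.063], [-0.063, 0.998, 0.013], [-0.063, 0.009, -0.998]]
wrist_force: [-0.5, 0.1, 0.1]
opening: -0.0003
gripper_force: 0.0
```

```bash
python3 go.py .6 .15 .4
```

```text
shift [ 0.226   0.0014 -0.0271] yaw y 93.6 tcp [0.8268 0.1632 0.3872] q [ 0.049  0.978  0.186  0.011  1.914 -1.582] 17.625
```

Emit:
jog_arm:
  moves:
    - {"tx": -0.06,"ty": 0,"tz": 0,"turn": 0,"jaw": 0}
    - {"tx": -0.06,"ty": 0,"tz": 0,"turn": 0,"jaw": 0}
    - {"tx": -0.06,"ty": 0,"tz": 0,"turn": 0,"jaw": 0}
    - {"tx": -0.06,"ty": 0,"tz": 0,"turn": 0,"jaw": 0}
    - {"tx": -0.06,"ty": 0,"tz": 0,"turn": 0,"jaw": 0}
    - {"tx": -0.06,"ty": 0,"tz": 0,"turn": 0,"jaw": 0}

```text
clock: 18.38
tcp_pos: [0.9205, 0.1425, 0.3419]
orientation: [[-0.956, -0.069, 0.284], [-0.057, 0.997, 0.051], [-0.287, 0.032, -0.957]]
wrist_force: [0.1, -0.4, 0.2]
opening: -0.0001
gripper_force: 0.0
```

```bash
python3 go.py .6 .15 .4
```

```text
shift [ 0.2894  0.0315 -0.1463] yaw y 94.0 tcp [0.9205 0.1425 0.3419] q [ 0.01   1.048  0.183  0.048  1.621 -1.616] 18.375
```

Emit:
jog_arm:
  moves:
    - {"tx": -0.06,"ty": 0.004,"tz": 0,"turn": 0,"jaw": 0}
    - {"tx": -0.06,"ty": 0.004,"tz": 0,"turn": 0,"jaw": 0}
    - {"tx": -0.06,"ty": 0.004,"tz": 0,"turn": 0,"jaw": 0}
    - {"tx": -0.06,"ty": 0.004,"tz": 0,"turn": 0,"jaw": 0}
    - {"tx": -0.06,"ty": 0.004,"tz": 0,"turn": 0,"jaw": 0}
    - {"tx": -0.06,"ty": 0.004,"tz": 0,"turn": 0,"jaw": 0}
    - {"tx": -0.06,"ty": 0.004,"tz": 0,"turn": 0,"jaw": 0}

```text
clock: 19.25
tcp_pos: [0.9868, 0.1451, 0.3872]
orientation: [[-0.846, -0.079, 0.528], [-0.039, 0.995, 0.087], [-0.532, 0.053, -0.845]]
wrist_force: [0.4, 0.6, -0.0]
opening: 0.0002
gripper_force: 0.0
```

```bash
python3 go.py .6 .15 .4
```

```text
shift [ 0.3202  0.0359 -0.2145] yaw y 94.5 tcp [0.9868 0.1451 0.3872] q [ 0.     1.033  0.184  0.088  1.367 -1.627] 19.25
```

Emit:
jog_arm:
  moves:
    - {"tx": -0.06,"ty": 0.006,"tz": 0,"turn": 0,"jaw": 0}
    - {"tx": -0.06,"ty": 0.006,"tz": 0,"turn": 0,"jaw": 0}
    - {"tx": -0.05,"ty": 0.006,"tz": 0,"turn": 0,"jaw": 0}
    - {"tx": 0,"ty": 0,"tz": 0,"turn": 0,"jaw": 0}

```text
clock: 19.75
tcp_pos: [1.0001, 0.1511, 0.432]
orientation: [[-0.785, -0.084, 0.614], [-0.029, 0.995, 0.099], [-0.619, 0.06, -0.783]]
wrist_force: [0.9, -0.1, 0.0]
opening: -0.0003
gripper_force: 0.0
```

```bash
python3 go.py .6 .15 .4
```

```text
shift [ 0.3339  0.0307 -0.2206] yaw y 94.8 tcp [1.0001 0.1511 0.432 ] q [ 0.003  1.001  0.183  0.101  1.294 -1.625] 19.75
```

Emit:
jog_arm:
  moves:
    - {"tx": -0.06,"ty": 0.006,"tz": 0,"turn": 0,"jaw": 0}
    - {"tx": 0,"ty": 0,"tz": 0,"turn": 0,"jaw": 0}

```text
clock: 20.0
tcp_pos: [1.0035, 0.152, 0.4499]
orientation: [[-0.762, -0.086, 0.642], [-0.025, 0.994, 0.103], [-0.648, 0.062, -0.76]]
wrist_force: [-0.3, -0.1, 0.6]
opening: 0.0001
gripper_force: 0.0
```

```bash
cat > btn.py <<'E'
from fit import *
np.set_printoptions(precision=4,suppress=True)
q=[.6034,.2116,0,.058]
s=r.get_state();R=np.array(s['orientation']);p=np.array(s['tcp_pos'])
c=place(np.array([[-64.5,60,76.3]])/1000,q)[0]
T=c-R[:,2]*r.tcp_to_tips
print('tips',r.tcp_to_tips,'tilt',np.degrees(np.arccos(-R[2,2])),'contact',c,'tcp at contact',T)
for b in (0,.05,.10): print(b,T-b*R[:,2],'shift',R.T@(T-b*R[:,2]-p))
print(p,R.tolist(),np.round(s['qpos'],3),s['clock'],'guard edge',place(np.array([[-.073,.07,.156]]),q)[0])
E
python3 btn.py
```

```text
tips 0.017 tilt 40.57919731010192 contact [0.5355 0.2678 0.0763] tcp at contact [0.5246 0.266  0.0892]
0 [0.5246 0.266  0.0892] shift [ 0.5954  0.132  -0.0219]
0.05 [0.4925 0.2609 0.1272] shift [ 0.5954  0.132  -0.0719]
0.1 [0.4604 0.2557 0.1652] shift [ 0.5954  0.132  -0.1219]
[1.0035 0.152  0.4499] [[-0.7616433548185109, -0.0858179286095808, 0.6422886291924874], [-0.025161193398280532, 0.9943607478810487, 0.1030224122228559], [-0.6475077716966631, 0.06230558725028287, -0.759507537414751]] [ 0.003  0.987  0.183  0.106  1.271 -1.625] 20.0 guard edge [0.5265 0.2773 0.156 ]
```

Emit:
jog_arm:
  moves:
    - {"tx": 0.05,"ty": 0.011,"tz": -0.03,"turn": 0,"jaw": 0}
    - {"tx": 0.05,"ty": 0.011,"tz": -0.02,"turn": 0,"jaw": 0}
    - {"tx": 0.05,"ty": 0.011,"tz": -0.02,"turn": 0,"jaw": 0}
    - {"tx": 0.05,"ty": 0.011,"tz": -0.02,"turn": 0,"jaw": 0}
    - {"tx": 0.05,"ty": 0.011,"tz": -0.02,"turn": 0,"jaw": 0}
    - {"tx": 0.05,"ty": 0.011,"tz": -0.01,"turn": 0,"jaw": 0}
    - {"tx": 0.05,"ty": 0.011,"tz": -0.01,"turn": 0,"jaw": 0}
    - {"tx": 0.05,"ty": 0.011,"tz": -0.01,"turn": 0,"jaw": 0}
    - {"tx": 0.05,"ty": 0.011,"tz": -0.01,"turn": 0,"jaw": 0}
    - {"tx": 0.05,"ty": 0.011,"tz": -0.01,"turn": 0,"jaw": 0}
    - {"tx": 0.05,"ty": 0.011,"tz": -0.01,"turn": 0,"jaw": 0}
    - {"tx": 0,"ty": 0,"tz": 0,"turn": 0,"jaw": 0}

```text
clock: 21.5
tcp_pos: [0.5019, 0.2372, 0.2363]
orientation: [[-0.769, -0.088, 0.634], [-0.028, 0.994, 0.103], [-0.639, 0.062, -0.767]]
wrist_force: [0.4, 0.6, 0.8]
opening: -0.0001
gripper_force: 0.0
```

```bash
python3 btn.py
```

```text
tips 0.017 tilt 39.9543584032136 contact [0.5355 0.2678 0.0763] tcp at contact [0.5248 0.266  0.0893]
0 [0.5248 0.266  0.0893] shift [0.0755 0.0175 0.1301]
0.05 [0.4931 0.2608 0.1277] shift [0.0755 0.0175 0.0801]
0.1 [0.4614 0.2557 0.166 ] shift [0.0755 0.0175 0.0301]
[0.5019 0.2372 0.2363] [[-0.7685213927590112, -0.08757265107667539, 0.6338027292897631], [-0.028043284216496895, 0.9942474270675669, 0.10337131120323431], [-0.6392092326320878, 0.061669153982570536, -0.7665562421407652]] [ 0.256 -0.307  2.197 -0.114  0.559 -1.305] 21.5 guard edge [0.5265 0.2773 0.156 ]
```

Emit:
jog_arm:
  moves:
    - {"tx": 0.038,"ty": 0.009,"tz": 0,"turn": 0,"jaw": 0}
    - {"tx": 0.038,"ty": 0.009,"tz": 0.01,"turn": 0,"jaw": 0}
    - {"tx": 0,"ty": 0,"tz": 0.04,"turn": 0,"jaw": 0}
    - {"tx": 0,"ty": 0,"tz": 0.04,"turn": 0,"jaw": 0}
    - {"tx": 0,"ty": 0,"tz": 0.02,"turn": 0,"jaw": 0}
    - {"tx": 0,"ty": 0,"tz": 0,"turn": 0,"jaw": 0}

```text
clock: 22.25
tcp_pos: [0.5186, 0.2641, 0.1092]
orientation: [[-0.764, -0.085, 0.639], [-0.025, 0.994, 0.103], [-0.645, 0.063, -0.762]]
wrist_force: [0.2, -0.6, -0.0]
opening: -0.0002
gripper_force: 0.0
```

```bash
python3 btn.py; python3 - <<'E'
from fit import *
P={n:r.snapshot(n) for n in('scene','top')}
a=cv2.resize(P['scene']['pixels'][110:210,230:360],(520,400),interpolation=cv2.INTER_CUBIC)
b=cv2.resize(P['top']['pixels'][180:260,80:150],(280,320),interpolation=cv2.INTER_CUBIC)
b=np.vstack([b,np.zeros((80,280,3),np.uint8)])
cv2.imwrite('pics/press.png',cv2.convertScaleAbs(np.hstack([a,b])[:,:,::-1],alpha=1.5))
E
```

```text
tips 0.017 tilt 40.36368035800716 contact [0.5355 0.2678 0.0763] tcp at contact [0.5247 0.266  0.0893]
0 [0.5247 0.266  0.0893] shift [0.0082 0.0001 0.0193]
0.05 [0.4927 0.2609 0.1274] shift [ 0.0082  0.0001 -0.0307]
0.1 [0.4607 0.2558 0.1654] shift [ 0.0082  0.0001 -0.0807]
[0.5186 0.2641 0.1092] [[-0.7641257384983384, -0.0847996749552993, 0.6394692102766517], [-0.024552054096483422, 0.9944266388296408, 0.10253222237729331], [-0.6445999165404942, 0.0626472275001773, -0.7619489959849863]] [ 0.314  0.021  2.206 -0.439  0.237 -0.927] 22.25 guard edge [0.5265 0.2773 0.156 ]
```

View pics/press.png

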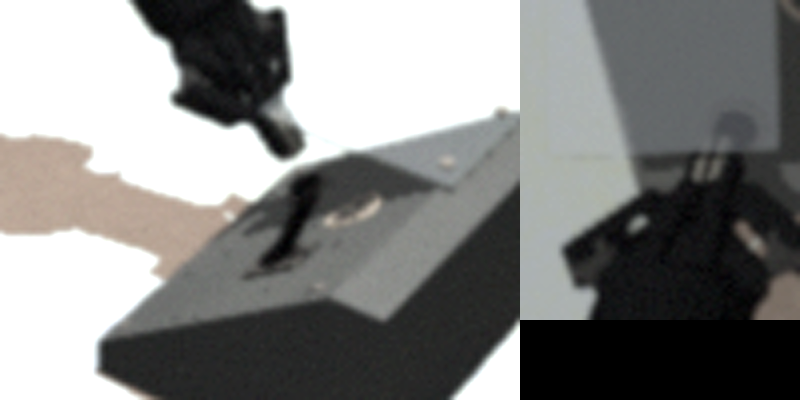

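Left crop: the finger tip at (290,150) is just outside the guard edge. Right crop: the fingers at (718,160) point at the button (735,128) under the guard. I go on in small steps.

Emit:
jog_arm:
  moves:
    - {"tx": 0.004,"ty": 0,"tz": 0.006,"turn": 0,"jaw": 0}
    - {"tx": 0.004,"ty": 0,"tz": 0.006,"turn": 0,"jaw": 0}
    - {"tx": 0,"ty": 0,"tz": 0,"turn": 0,"jaw": 0}

```text
clock: 22.72
tcp_pos: [0.5189, 0.2656, 0.0961]
orientation: [[-0.763, -0.086, 0.641], [-0.025, 0.994, 0.104], [-0.646, 0.063, -0.761]]
wrist_force: [0.7, 0.5, 0.7]
opening: 0.0001
gripper_force: 0.0
```

```bash
python3 btn.py
```

```text
tips 0.017 tilt 40.46969136659057 contact [0.5355 0.2678 0.0763] tcp at contact [0.5246 0.266  0.0892]
0 [0.5246 0.266  0.0892] shift [ 0.0001 -0.0005  0.0089]
0.05 [0.4926 0.2608 0.1273] shift [ 0.0001 -0.0005 -0.0411]
0.1 [0.4606 0.2556 0.1653] shift [ 0.0001 -0.0005 -0.0911]
[0.5189 0.2656 0.0961] [[-0.7629550678244709, -0.08602854717824573, 0.6407016884255554], [-0.024997411350198822, 0.9942904225534805, 0.10373854174900562], [-0.6459680285484307, 0.06313196249778388, -0.760749407758187]] [ 0.317  0.055  2.206 -0.517  0.206 -0.847] 22.725 guard edge [0.5265 0.2773 0.156 ]
```

Emit:
jog_arm:
  moves:
    - {"tx": 0,"ty": 0,"tz": 0.004,"turn": 0,"jaw": 0}
    - {"tx": 0,"ty": 0,"tz": 0.004,"turn": 0,"jaw": 0}
    - {"tx": 0,"ty": 0,"tz": 0.003,"turn": 0,"jaw": 0}
    - {"tx": 0,"ty": 0,"tz": 0,"turn": 0,"jaw": 0}

```text
clock: 23.22
tcp_pos: [0.5263, 0.2666, 0.087]
orientation: [[-0.763, -0.086, 0.64], [-0.025, 0.994, 0.103], [-0.645, 0.063, -0.761]]
wrist_force: [-0.9, -0.9, 3.2]
opening: -0.0002
gripper_force: 1.5
```

Emit:
jog_arm:
  moves:
    - {"tx": 0,"ty": 0,"tz": 0.002,"turn": 0,"jaw": 0}
    - {"tx": 0,"ty": 0,"tz": 0,"turn": 0,"jaw": 0}

```text
clock: 23.48
tcp_pos: [0.5274, 0.2667, 0.0854]
orientation: [[-0.764, -0.086, 0.64], [-0.025, 0.994, 0.103], [-0.645, 0.063, -0.761]]
wrist_force: [-1.3, -2.4, 3.7]
opening: -0.0002
gripper_force: 2.0
```

Emit:
jog_arm:
  moves:
    - {"tx": 0,"ty": 0,"tz": 0.002,"turn": 0,"jaw": 0}
    - {"tx": 0,"ty": 0,"tz": 0,"turn": 0,"jaw": 0}

```text
clock: 23.72
tcp_pos: [0.5283, 0.2668, 0.0843]
orientation: [[-0.764, -0.085, 0.64], [-0.025, 0.994, 0.103], [-0.645, 0.062, -0.761]]
wrist_force: [-13.1, -6.3, 17.1]
opening: 0.0
gripper_force: 10.9
```

```bash
python3 btn.py
```

```text
tips 0.017 tilt 40.40575549419106 contact [0.5355 0.2678 0.0763] tcp at contact [0.5247 0.266  0.0892]
0 [0.5247 0.266  0.0892] shift [-0.0004 -0.0002 -0.0062]
0.05 [0.4926 0.2609 0.1273] shift [-0.0004 -0.0002 -0.0562]
0.1 [0.4606 0.2557 0.1654] shift [-0.0004 -0.0002 -0.1062]
[0.5283 0.2668 0.0843] [[-0.7635932429050912, -0.08549221844869494, 0.6400128436011321], [-0.025274844740774863, 0.9943938124804302, 0.10267486510322336], [-0.6452027135815658, 0.06222560795489285, -0.7614731985445239]] [ 0.313  0.106  2.183 -0.58   0.182 -0.785] 23.725 guard edge [0.5265 0.2773 0.156 ]
```

```bash
cat > look.py <<'E'
import sys
from fit import *
P={n:r.snapshot(n) for n in('scene','top')}
a=cv2.resize(P['scene']['pixels'][110:210,230:360],(520,400),interpolation=cv2.INTER_CUBIC)
b=cv2.resize(P['top']['pixels'][150:250,150:220],(280,400),interpolation=cv2.INTER_CUBIC)
cv2.imwrite('pics/'+sys.argv[1],cv2.convertScaleAbs(np.hstack([a,b])[:,:,::-1],alpha=1.5))
for n in P:
    for o in('lever_tip',):
        for s in r.silhouettes(P[n],o)[:2]:
            ys,xs=np.nonzero(s['pixels']);print(n,o,s['confidence'],s['centre'],xs.min(),xs.max(),ys.min(),ys.max())
q=[.6034,.2116,0,.058]
for th in(0,1.7):
    a=th-.314;X=np.array([[-.007-l*np.sin(a),-.06,.107+l*np.cos(a)] for l in(0,.065)])
    print(th,place(X,q),[proj(P[n],place(X,q)).round(0).tolist() for n in P])
E
python3 look.py drop.png
```

```text
scene lever_tip 0.44 [292.2, 166.6] 282 300 155 175
top lever_tip 0.66 [157.7, 181.1] 85 218 128 233
top lever_tip 0.65 [181.2, 192.8] 177 186 184 212
0 [[0.59988982 0.15129512 0.107     ]
 [0.61993232 0.15245889 0.16882187]] [[[300.0, 173.0], [308.0, 157.0]], [[182.0, 186.0], [176.0, 174.0]]]
1.7 [[0.59988982 0.15129512 0.107     ]
 [0.53610397 0.14759139 0.11894351]] [[[300.0, 173.0], [281.0, 161.0]], [[182.0, 186.0], [182.0, 215.0]]]
```

View pics/drop.png

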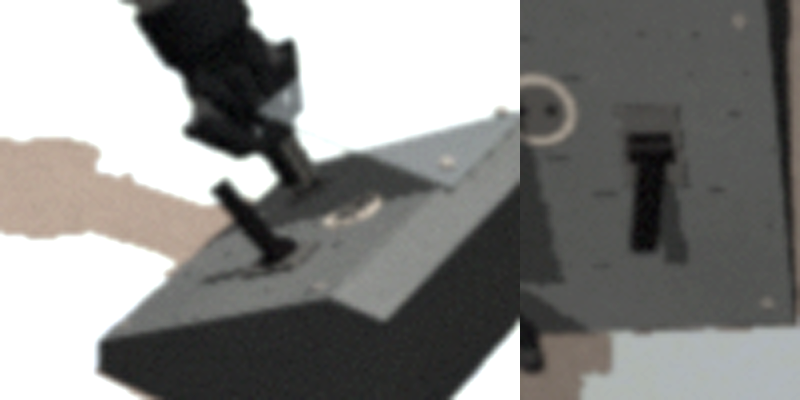

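The picture shows the lever dropped: tip at (225,190) in the left crop, pointing to the operator in the right crop at (648,245). I retreat and plan the grip on the lever.

Emit:
jog_arm:
  moves:
    - {"tx": 0,"ty": 0,"tz": -0.01,"turn": 0,"jaw": 0}
    - {"tx": 0,"ty": 0,"tz": -0.03,"turn": 0,"jaw": 0}
    - {"tx": 0,"ty": 0,"tz": -0.04,"turn": 0,"jaw": 0}
    - {"tx": 0,"ty": 0,"tz": -0.04,"turn": 0,"jaw": 0}
    - {"tx": 0,"ty": 0,"tz": 0,"turn": 0,"jaw": 0}

```text
clock: 24.55
tcp_pos: [0.4518, 0.2553, 0.1777]
orientation: [[-0.76, -0.087, 0.643], [-0.024, 0.994, 0.106], [-0.649, 0.065, -0.758]]
wrist_force: [0.1, 0.1, -0.4]
opening: 0.0001
gripper_force: 0.0
```

```bash
cat > lev.py <<'E'
from fit import *
np.set_printoptions(precision=4,suppress=True)
q=[.6034,.2116,0,.058]
s=r.get_state();R=np.array(s['orientation']);p=np.array(s['tcp_pos'])
def G(th,l=.047):
    a=th-.314;return place(np.array([[-.007-l*np.sin(a),-.06,.107+l*np.cos(a)]]),q)[0]+.002*R[:,2]
g=G(1.7)
print('grasp tcp',g,'shift',R.T@(g-p),'standoff60',R.T@(g-p)-[0,0,.06])
ths=np.linspace(1.7,.1,11);W=np.array([G(t) for t in ths])
print('arc steps',(np.diff(W,axis=0)@R).round(4).tolist());print('end',W[-1])
print(p,R.tolist(),np.round(s['qpos'],3),s['wrist_force'],s['clock'])
E
python3 lev.py
```

```text
grasp tcp [0.5551 0.1488 0.1141] shift [-0.0347 -0.1189  0.1034] standoff60 [-0.0347 -0.1189  0.0434]
arc steps [[-0.0062, 0.0004, -0.0042], [-0.0068, 0.0004, -0.0032], [-0.0072, 0.0003, -0.0021], [-0.0075, 0.0002, -0.0009], [-0.0075, 0.0001, 0.0003], [-0.0074, 0.0, 0.0015], [-0.007, -0.0, 0.0027], [-0.0065, -0.0001, 0.0037], [-0.0058, -0.0002, 0.0047], [-0.005, -0.0003, 0.0056]]
end [0.6111 0.1521 0.1514]
[0.4518 0.2553 0.1777] [[-0.7604871140296906, -0.08702445911776469, 0.6434952159185435], [-0.02433339267760502, 0.994102189896315, 0.10568217467552657], [-0.6488969374219528, 0.0647115102482667, -0.7581195057811128]] [ 0.35  -0.316  2.336 -0.291  0.436 -1.064] [ 0.0532  0.1016 -0.4101] 24.55
```

Emit:
jog_arm:
  moves:
    - {"tx": 0,"ty": -0.04,"tz": 0,"turn": 0,"jaw": 0.5}
    - {"tx": 0,"ty": -0.04,"tz": 0,"turn": 0,"jaw": 0.5}
    - {"tx": 0,"ty": -0.039,"tz": 0,"turn": 0,"jaw": 0.5}
    - {"tx": -0.035,"ty": 0,"tz": 0.02,"turn": 0,"jaw": 0.5}
    - {"tx": 0,"ty": 0,"tz": 0.023,"turn": 0,"jaw": 0.5}
    - {"tx": 0,"ty": 0,"tz": 0,"turn": 0,"jaw": 0.5}
  force: 20

```text
clock: 25.3
tcp_pos: [0.515, 0.1428, 0.1539]
orientation: [[-0.768, -0.084, 0.634], [-0.024, 0.994, 0.102], [-0.639, 0.063, -0.766]]
wrist_force: [0.0, 0.0, -1.3]
opening: 0.043
gripper_force: 0.0
```

```bash
python3 lev.py
```

```text
grasp tcp [0.555  0.1488 0.1141] shift [-0.0055  0.0001  0.0565] standoff60 [-0.0055  0.0001 -0.0035]
arc steps [[-0.0061, 0.0004, -0.0043], [-0.0068, 0.0004, -0.0033], [-0.0072, 0.0003, -0.0021], [-0.0074, 0.0002, -0.001], [-0.0075, 0.0001, 0.0002], [-0.0074, 0.0001, 0.0014], [-0.0071, -0.0, 0.0026], [-0.0066, -0.0001, 0.0037], [-0.0059, -0.0002, 0.0047], [-0.0051, -0.0003, 0.0055]]
end [0.6111 0.1521 0.1514]
[0.515  0.1428 0.1539] [[-0.76849556635392, -0.08397694897771317, 0.6343204525590853], [-0.024144909604182804, 0.9944500353525905, 0.10240190685449853], [-0.6393993961793942, 0.06337980141674575, -0.7662580589708666]] [-0.02  -0.261  2.343  0.311  0.386 -1.9  ] [ 0.0402  0.0241 -1.3097] 25.3
```

Emit:
jog_arm:
  moves:
    - {"tx": -0.0055,"ty": 0,"tz": 0.02,"turn": 0,"jaw": 0.5}
    - {"tx": 0,"ty": 0,"tz": 0.02,"turn": 0,"jaw": 0.5}
    - {"tx": 0,"ty": 0,"tz": 0.016,"turn": 0,"jaw": 0.5}
    - {"tx": 0,"ty": 0,"tz": 0,"turn": 0,"jaw": 0.5}

```text
clock: 25.8
tcp_pos: [0.5548, 0.1494, 0.1164]
orientation: [[-0.767, -0.086, 0.636], [-0.025, 0.994, 0.103], [-0.642, 0.063, -0.764]]
wrist_force: [-0.2, 0.7, 0.1]
opening: 0.0431
gripper_force: 0.0
```

```bash
python3 lev.py; python3 look.py grip.png
```

```text
grasp tcp [0.555  0.1488 0.1141] shift [ 0.0013 -0.0007  0.0019] standoff60 [ 0.0013 -0.0007 -0.0581]
arc steps [[-0.0062, 0.0004, -0.0043], [-0.0068, 0.0003, -0.0032], [-0.0072, 0.0003, -0.0021], [-0.0074, 0.0002, -0.001], [-0.0075, 0.0001, 0.0002], [-0.0074, 0.0, 0.0014], [-0.0071, -0.0, 0.0026], [-0.0066, -0.0001, 0.0037], [-0.0059, -0.0002, 0.0047], [-0.0051, -0.0003, 0.0055]]
end [0.6111 0.1521 0.1514]
[0.5548 0.1494 0.1164] [[-0.7666302953547264, -0.08555726518575221, 0.6363630603816188], [-0.02513374170065856, 0.9943217230331369, 0.10340505854424298], [-0.6415966686887093, 0.06327926578547363, -0.7644275304103076]] [-0.001 -0.048  2.254  0.412  0.263 -1.996] [-0.23    0.7293  0.1379] 25.8
top lever_tip 0.63 [180.7, 195.2] 177 187 183 216
0 [[0.59988982 0.15129512 0.107     ]
 [0.61993232 0.15245889 0.16882187]] [[[300.0, 173.0], [308.0, 157.0]], [[182.0, 186.0], [176.0, 174.0]]]
1.7 [[0.59988982 0.15129512 0.107     ]
 [0.53610397 0.14759139 0.11894351]] [[[300.0, 173.0], [281.0, 161.0]], [[182.0, 186.0], [182.0, 215.0]]]
```

View pics/grip.png

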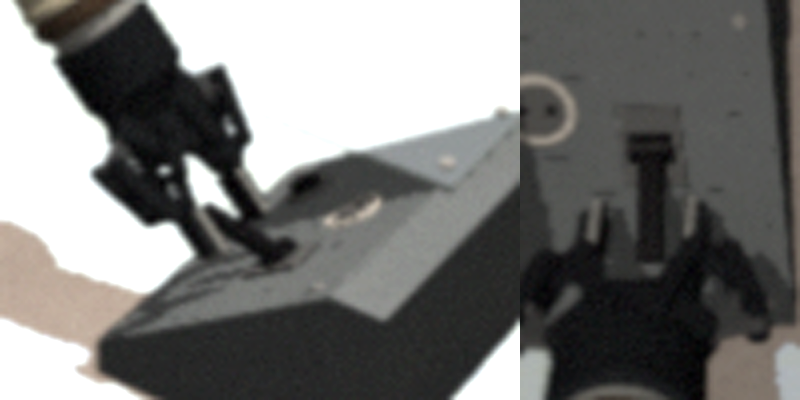

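The fingers straddle the lever (pads at (595,220) and (690,215), lever at (652,210) between them). I close on it.

Emit:
jog_arm:
  moves:
    - {"tx": 0,"ty": 0,"tz": 0.002,"turn": 0,"jaw": 0.1}
    - {"tx": 0,"ty": 0,"tz": 0,"turn": 0,"jaw": 0.1}
    - {"tx": 0,"ty": 0,"tz": 0,"turn": 0,"jaw": 0.1}
    - {"tx": 0,"ty": 0,"tz": 0,"turn": 0,"jaw": 0.1}
  force: 20

```text
clock: 26.5
tcp_pos: [0.5575, 0.1473, 0.117]
orientation: [[-0.763, -0.083, 0.641], [-0.024, 0.995, 0.1], [-0.646, 0.061, -0.761]]
wrist_force: [-9.4, -15.1, 7.1]
opening: 0.0138
gripper_force: 19.4
```

Emit:
jog_arm:
  moves:
    - {"tx": -0.003,"ty": 0,"tz": -0.002,"turn": 0,"jaw": 0.1}
    - {"tx": -0.003,"ty": 0,"tz": -0.002,"turn": 0,"jaw": 0.1}
    - {"tx": -0.007,"ty": 0,"tz": -0.003,"turn": 0,"jaw": 0.1}
    - {"tx": 0,"ty": 0,"tz": 0,"turn": 0,"jaw": 0.1}

```text
clock: 27.0
tcp_pos: [0.5614, 0.1473, 0.1287]
orientation: [[-0.766, -0.083, 0.637], [-0.025, 0.995, 0.101], [-0.642, 0.062, -0.764]]
wrist_force: [-3.4, -11.7, -2.9]
opening: 0.0142
gripper_force: 25.4
```

Emit:
jog_arm:
  moves:
    - {"tx": -0.007,"ty": -0.001,"tz": -0.002,"turn": 0,"jaw": 0.1}
    - {"tx": -0.0075,"ty": 0,"tz": -0.001,"turn": 0,"jaw": 0.1}
    - {"tx": -0.0075,"ty": 0,"tz": 0,"turn": 0,"jaw": 0.1}
    - {"tx": -0.0075,"ty": 0,"tz": 0.0015,"turn": 0,"jaw": 0.1}
    - {"tx": 0,"ty": 0,"tz": 0,"turn": 0,"jaw": 0.1}

```text
clock: 27.62
tcp_pos: [0.5829, 0.1483, 0.1486]
orientation: [[-0.767, -0.086, 0.636], [-0.026, 0.994, 0.103], [-0.641, 0.063, -0.765]]
wrist_force: [0.8, -1.5, -6.4]
opening: 0.0139
gripper_force: 26.3
```

```bash
python3 lev.py|sed -n '3,$p'
```

```text
end [0.6111 0.1521 0.1514]
[0.5829 0.1483 0.1486] [[-0.7666993761810699, -0.08557995922181413, 0.6362767771521689], [-0.025617880032771635, 0.9943644333145706, 0.10287418520513046], [-0.6414949655189702, 0.06257351147718655, -0.7645709678474782]] [-0.003 -0.044  2.17   0.322  0.338 -1.904] [ 0.8266 -1.4961 -6.375 ] 27.625
```

Emit:
jog_arm:
  moves:
    - {"tx": -0.008,"ty": 0,"tz": 0.003,"turn": 0,"jaw": 0.1}
    - {"tx": -0.007,"ty": 0.001,"tz": 0.004,"turn": 0,"jaw": 0.1}
    - {"tx": -0.006,"ty": 0,"tz": 0.0045,"turn": 0,"jaw": 0.1}
    - {"tx": -0.004,"ty": 0,"tz": 0.005,"turn": 0,"jaw": 0.1}
    - {"tx": 0,"ty": 0,"tz": 0,"turn": 0,"jaw": 0.1}

```text
clock: 28.25
tcp_pos: [0.6162, 0.1517, 0.1566]
orientation: [[-0.761, -0.085, 0.643], [-0.025, 0.994, 0.103], [-0.649, 0.062, -0.759]]
wrist_force: [-1.6, -4.1, 6.1]
opening: 0.0133
gripper_force: 19.7
```

Emit:
jog_arm:
  moves:
    - {"tx": 0,"ty": 0,"tz": 0,"turn": 0,"jaw": 0.5}
    - {"tx": 0,"ty": 0,"tz": 0,"turn": 0,"jaw": 0.5}
    - {"tx": 0,"ty": 0,"tz": 0,"turn": 0,"jaw": 0.5}
    - {"tx": 0,"ty": 0,"tz": -0.02,"turn": 0,"jaw": 0.5}
    - {"tx": 0,"ty": 0,"tz": -0.04,"turn": 0,"jaw": 0.5}
    - {"tx": 0,"ty": 0,"tz": -0.05,"turn": 0,"jaw": 0.5}
    - {"tx": 0,"ty": 0,"tz": -0.05,"turn": 0,"jaw": 0.5}
    - {"tx": 0,"ty": 0,"tz": 0,"turn": 0,"jaw": 0.5}

```text
clock: 29.25
tcp_pos: [0.5122, 0.1355, 0.2816]
orientation: [[-0.758, -0.086, 0.647], [-0.025, 0.994, 0.103], [-0.652, 0.062, -0.756]]
wrist_force: [0.1, -0.9, -0.4]
opening: 0.0433
gripper_force: 0.0
```

```bash
sed -i 's/^a=cv2.*/a=cv2.resize(P["scene"]["pixels"][110:370,130:400],(520,500),interpolation=cv2.INTER_CUBIC)/; s/(280,400)/(280,500)/' look.py; python3 look.py end.png; python3 lev.py|tail -1
```

```text
scene lever_tip 0.47 [289.3, 167.8] 279 303 160 175
top lever_tip 0.6 [180.4, 198.2] 177 187 183 215
0 [[0.59988982 0.15129512 0.107     ]
 [0.61993232 0.15245889 0.16882187]] [[[300.0, 173.0], [308.0, 157.0]], [[182.0, 186.0], [176.0, 174.0]]]
1.7 [[0.59988982 0.15129512 0.107     ]
 [0.53610397 0.14759139 0.11894351]] [[[300.0, 173.0], [281.0, 161.0]], [[182.0, 186.0], [182.0, 215.0]]]
[0.5111 0.1355 0.274 ] [[-0.7664363693996029, -0.08540434567107698, 0.6366171450739058], [-0.024930185181024415, 0.9943295860230705, 0.10337872230797177], [-0.6418362544515501, 0.06336222928278408, -0.7642195040509767]] [-0.044 -0.479  2.242  0.205  0.699 -1.788] [-0.1637  1.0196  0.5082] 29.45
```

View pics/end.png

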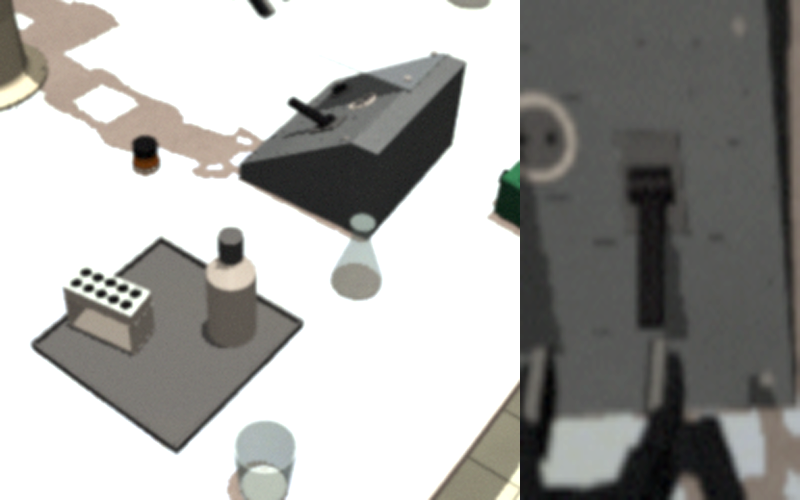

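The bottle and rack still stand well, but the lever has dropped again: tip at (295,103) in the left crop, and pointing down the face in the right crop. I repeat the lift, checking its angle from the silhouettes before and after letting go.

```bash
python3 lev.py|head -1; cat > sil.py <<'E'
from fit import *
P={n:r.snapshot(n) for n in('scene','top')}
q=[.6034,.2116,0,.058]
for n in P:
    for o in('lever_tip','lever_hinge'):
        for s in r.silhouettes(P[n],o)[:2]:
            ys,xs=np.nonzero(s['pixels']);print(n,o,round(s['confidence'],2),np.round(s['centre'],1),len(xs),xs.min(),xs.max(),ys.min(),ys.max())
s=r.get_state();print(s['clock'],np.round(s['tcp_pos'],4),np.round(s['wrist_force'],1),s['opening'])
E
```

```text
grasp tcp [0.555  0.1488 0.1141] shift [ 0.0686 -0.0007  0.1515] standoff60 [ 0.0686 -0.0007  0.0915]
```

Emit:
jog_arm:
  moves:
    - {"tx": 0.034,"ty": -0.002,"tz": 0,"turn": 0,"jaw": 0.5}
    - {"tx": 0.034,"ty": 0,"tz": 0,"turn": 0,"jaw": 0.5}
    - {"tx": 0,"ty": 0,"tz": 0.045,"turn": 0,"jaw": 0.5}
    - {"tx": 0,"ty": 0,"tz": 0.045,"turn": 0,"jaw": 0.5}
    - {"tx": 0,"ty": 0,"tz": 0,"turn": 0,"jaw": 0.5}

```text
clock: 30.08
tcp_pos: [0.5143, 0.1413, 0.1554]
orientation: [[-0.774, -0.085, 0.627], [-0.025, 0.994, 0.104], [-0.632, 0.065, -0.772]]
wrist_force: [-1.6, 0.1, -0.1]
opening: 0.0425
gripper_force: 0.0
```

```bash
python3 lev.py|head -1; python3 sil.py
```

```text
grasp tcp [0.555  0.1488 0.1141] shift [-0.0056  0.0014  0.0582] standoff60 [-0.0056  0.0014 -0.0018]
scene lever_tip 0.7 [289.2 166.6] 87 280 298 162 173
scene lever_hinge 0.61 [291.2 166.8] 148 279 302 160 176
top lever_tip 0.78 [179.3 195.4] 261 177 188 183 215
top lever_hinge 0.84 [180.9 195.2] 268 176 188 183 215
30.375 [0.518  0.141  0.1659] [0.4 0.3 0.5] 0.042671235305042444
```

Emit:
jog_arm:
  moves:
    - {"tx": 0,"ty": 0,"tz": 0,"turn": 0,"jaw": 0.5}
    - {"tx": 0,"ty": 0,"tz": 0,"turn": 0,"jaw": 0.5}

```text
clock: 30.62
tcp_pos: [0.5175, 0.141, 0.1645]
orientation: [[-0.763, -0.086, 0.641], [-0.025, 0.994, 0.103], [-0.646, 0.063, -0.761]]
wrist_force: [0.3, 0.4, -0.6]
opening: 0.0428
gripper_force: 0.0
```

```bash
python3 lev.py|head -1
```

```text
grasp tcp [0.555  0.1488 0.1141] shift [0.0037 0.0014 0.0632] standoff60 [0.0037 0.0014 0.0032]
```

Emit:
jog_arm:
  moves:
    - {"tx": 0,"ty": 0,"tz": 0.02,"turn": 0,"jaw": 0.5}
    - {"tx": 0,"ty": 0,"tz": 0.02,"turn": 0,"jaw": 0.5}
    - {"tx": 0,"ty": 0,"tz": 0.015,"turn": 0,"jaw": 0.5}
    - {"tx": 0.002,"ty": 0,"tz": 0.007,"turn": 0,"jaw": 0.5}
    - {"tx": 0,"ty": 0,"tz": 0,"turn": 0,"jaw": 0.5}
    - {"tx": 0,"ty": 0,"tz": 0,"turn": 0,"jaw": 0.1}
    - {"tx": 0,"ty": 0,"tz": 0,"turn": 0,"jaw": 0.1}
    - {"tx": 0,"ty": 0,"tz": 0,"turn": 0,"jaw": 0.1}
    - {"tx": 0,"ty": 0,"tz": 0,"turn": 0,"jaw": 0.1}

```text
clock: 31.75
tcp_pos: [0.5556, 0.1469, 0.1157]
orientation: [[-0.763, -0.085, 0.64], [-0.024, 0.994, 0.102], [-0.646, 0.063, -0.761]]
wrist_force: [-3.9, -2.9, 2.9]
opening: 0.0144
gripper_force: 19.4
```

```bash
python3 lev.py
```

```text
grasp tcp [0.555  0.1488 0.1141] shift [0.0013 0.0019 0.001 ] standoff60 [ 0.0013  0.0019 -0.059 ]
arc steps [[-0.0062, 0.0004, -0.0042], [-0.0068, 0.0003, -0.0032], [-0.0072, 0.0003, -0.0021], [-0.0075, 0.0002, -0.0009], [-0.0075, 0.0001, 0.0003], [-0.0074, 0.0001, 0.0015], [-0.007, -0.0, 0.0026], [-0.0065, -0.0001, 0.0037], [-0.0059, -0.0002, 0.0047], [-0.005, -0.0003, 0.0056]]
end [0.6111 0.1521 0.1514]
[0.5556 0.1469 0.1157] [[-0.7633247271372385, -0.08451748593201272, 0.6404624544128972], [-0.02421562899969992, 0.9944515977746492, 0.1023700297723709], [-0.645560968656725, 0.06263237385872615, -0.7611361386058421]] [-0.007 -0.046  2.257  0.437  0.255 -2.025] [-3.9056 -2.9363  2.8568] 31.75
```

Emit:
jog_arm:
  moves:
    - {"tx": -0.006,"ty": 0,"tz": -0.004,"turn": 0,"jaw": 0.1}
    - {"tx": -0.007,"ty": 0,"tz": -0.003,"turn": 0,"jaw": 0.1}
    - {"tx": -0.007,"ty": 0.001,"tz": -0.002,"turn": 0,"jaw": 0.1}
    - {"tx": -0.0075,"ty": 0,"tz": -0.001,"turn": 0,"jaw": 0.1}
    - {"tx": -0.0075,"ty": 0,"tz": 0,"turn": 0,"jaw": 0.1}
    - {"tx": -0.0075,"ty": 0,"tz": 0.0015,"turn": 0,"jaw": 0.1}
    - {"tx": -0.007,"ty": 0,"tz": 0.003,"turn": 0,"jaw": 0.1}
    - {"tx": -0.0065,"ty": 0,"tz": 0.004,"turn": 0,"jaw": 0.1}
    - {"tx": -0.006,"ty": 0,"tz": 0.005,"turn": 0,"jaw": 0.1}
    - {"tx": -0.005,"ty": 0,"tz": 0.0055,"turn": 0,"jaw": 0.1}
    - {"tx": 0,"ty": 0,"tz": 0,"turn": 0,"jaw": 0.1}
    - {"tx": 0,"ty": 0,"tz": 0,"turn": 0,"jaw": 0.1}

```text
clock: 33.25
tcp_pos: [0.6146, 0.1512, 0.1547]
orientation: [[-0.76, -0.086, 0.644], [-0.025, 0.994, 0.103], [-0.649, 0.062, -0.758]]
wrist_force: [-0.4, 0.8, 5.5]
opening: 0.0136
gripper_force: 19.9
```

```bash
python3 sil.py
```

```text
scene lever_tip 0.59 [297.8 172.6] 69 295 303 164 176
33.55 [0.6145 0.1512 0.1547] [-1.5  0.6  5. ] 0.01350447778057991
```

Emit:
jog_arm:
  moves:
    - {"tx": 0,"ty": 0,"tz": 0,"turn": 0,"jaw": 0.25}
    - {"tx": 0,"ty": 0,"tz": 0,"turn": 0,"jaw": 0.25}
    - {"tx": 0,"ty": 0,"tz": 0,"turn": 0,"jaw": 0.4}
    - {"tx": 0,"ty": 0,"tz": 0,"turn": 0,"jaw": 0.6}
    - {"tx": 0,"ty": 0,"tz": 0,"turn": 0,"jaw": 0.6}

```text
clock: 34.17
tcp_pos: [0.6122, 0.151, 0.1513]
orientation: [[-0.764, -0.086, 0.639], [-0.025, 0.994, 0.103], [-0.644, 0.063, -0.762]]
wrist_force: [-0.3, 0.7, -0.6]
opening: 0.0511
gripper_force: 0.0
```

```bash
python3 sil.py
```

```text
scene lever_hinge 0.42 [297.1 158. ] 35 295 299 152 175
top lever_tip 0.62 [242.8 280.6] 268 236 252 274 292
top lever_tip 0.56 [177.2 185.5] 44 176 184 183 189
top lever_hinge 0.39 [178.8 186.3] 33 177 183 183 188
34.475 [0.6123 0.151  0.1514] [ 0.6 -0.1  0. ] 0.05126375331011782
```

Emit:
jog_arm:
  moves:
    - {"tx": 0,"ty": 0.001,"tz": -0.015,"turn": 0,"jaw": 0.6}
    - {"tx": 0,"ty": 0.001,"tz": -0.015,"turn": 0,"jaw": 0.6}
    - {"tx": 0,"ty": 0,"tz": 0,"turn": 0,"jaw": 0.6}

```text
clock: 34.85
tcp_pos: [0.5933, 0.1499, 0.1755]
orientation: [[-0.763, -0.086, 0.641], [-0.025, 0.994, 0.103], [-0.646, 0.063, -0.761]]
wrist_force: [-0.0, 0.4, 0.2]
opening: 0.0516
gripper_force: 0.0
```

```bash
python3 sil.py; python3 look.py last.png >/dev/null
```

```text
scene lever_tip 0.53 [289.5 167. ] 154 279 302 161 175
scene lever_hinge 0.64 [290.6 168.7] 116 280 302 161 175
top lever_tip 0.46 [178.  186.2] 96 176 187 183 193
top lever_hinge 0.46 [181.4 188.9] 116 177 187 183 197
35.15 [0.5929 0.1499 0.1737] [0.3 0.7 0.4] 0.05105324259687822
```

The silhouettes show the lever down again, so it lagged inside the pads and was not far enough back when released. I grip again and overdrive the arc to the lever's stop.

Emit:
jog_arm:
  moves:
    - {"tx": 0.022,"ty": -0.003,"tz": 0,"turn": 0,"jaw": 0.6}
    - {"tx": 0.025,"ty": 0,"tz": 0,"turn": 0,"jaw": 0.6}
    - {"tx": 0.02,"ty": 0,"tz": 0.01,"turn": 0,"jaw": 0.6}
    - {"tx": 0,"ty": 0,"tz": 0.011,"turn": 0,"jaw": 0.6}
    - {"tx": 0,"ty": 0,"tz": 0,"turn": 0,"jaw": 0.6}
    - {"tx": 0,"ty": 0,"tz": 0,"turn": 0,"jaw": 0.6}

```text
clock: 36.1
tcp_pos: [0.5558, 0.1474, 0.1156]
orientation: [[-0.764, -0.086, 0.64], [-0.025, 0.994, 0.103], [-0.645, 0.063, -0.762]]
wrist_force: [0.5, 1.2, -0.2]
opening: 0.0511
gripper_force: 0.0
```

```bash
python3 lev.py|sed -n '1p;4p'; python3 sil.py
```

```text
grasp tcp [0.555  0.1488 0.1141] shift [0.0014 0.0014 0.0008] standoff60 [ 0.0014  0.0014 -0.0592]
[0.5558 0.1474 0.1156] [[-0.7637050459430775, -0.0856539169708291, 0.639857803975724], [-0.0250555361203481, 0.9943448118656083, 0.10320181793781469], [-0.6450789276598667, 0.0627837687902076, -0.7615322550395972]] [-0.006 -0.045  2.256  0.437  0.256 -2.025] [ 0.5396  1.1579 -0.1845] 36.1
scene lever_tip 0.66 [290.3 167.6] 163 279 302 160 176
scene lever_hinge 0.67 [290.4 168. ] 146 279 302 160 175
top lever_tip 0.72 [178.7 195.5] 308 176 188 182 216
top lever_hinge 0.75 [183.1 199.5] 250 177 187 183 215
top lever_hinge 0.5 [355.1 209.4] 1075 337 368 186 230
36.4 [0.5556 0.1474 0.1154] [ 0.4 -0.7 -0. ] 0.05076044478361784
```

Emit:
jog_arm:
  moves:
    - {"tx": 0,"ty": 0,"tz": 0,"turn": 0,"jaw": 0.1}
    - {"tx": 0,"ty": 0,"tz": 0,"turn": 0,"jaw": 0.1}
    - {"tx": 0,"ty": 0,"tz": 0,"turn": 0,"jaw": 0.1}
    - {"tx": 0,"ty": 0,"tz": 0,"turn": 0,"jaw": 0.1}
    - {"tx": -0.006,"ty": 0,"tz": -0.004,"turn": 0,"jaw": 0.1}
    - {"tx": -0.007,"ty": 0,"tz": -0.003,"turn": 0,"jaw": 0.1}
    - {"tx": -0.007,"ty": 0.001,"tz": -0.002,"turn": 0,"jaw": 0.1}
    - {"tx": -0.0075,"ty": 0,"tz": -0.001,"turn": 0,"jaw": 0.1}
    - {"tx": -0.0075,"ty": 0,"tz": 0,"turn": 0,"jaw": 0.1}
    - {"tx": -0.0075,"ty": 0,"tz": 0.0015,"turn": 0,"jaw": 0.1}
    - {"tx": 0,"ty": 0,"tz": 0,"turn": 0,"jaw": 0.1}

```text
clock: 37.78
tcp_pos: [0.5821, 0.1483, 0.1485]
orientation: [[-0.765, -0.086, 0.638], [-0.026, 0.994, 0.103], [-0.644, 0.062, -0.763]]
wrist_force: [0.5, -3.7, -5.7]
opening: 0.0141
gripper_force: 31.0
```

```bash
python3 look.py mid.png; python3 sil.py
```

```text
scene lever_tip 0.47 [297.4, 172.9] 295 302 167 175
top lever_tip 0.71 [177.9, 191.8] 176 187 183 203
0 [[0.59988982 0.15129512 0.107     ]
 [0.61993232 0.15245889 0.16882187]] [[[300.0, 173.0], [308.0, 157.0]], [[182.0, 186.0], [176.0, 174.0]]]
1.7 [[0.59988982 0.15129512 0.107     ]
 [0.53610397 0.14759139 0.11894351]] [[[300.0, 173.0], [281.0, 161.0]], [[182.0, 186.0], [182.0, 215.0]]]
scene lever_tip 0.39 [295.5 170.9] 52 295 302 168 175
scene lever_hinge 0.41 [298.7 170.7] 37 296 302 168 174
scene lever_hinge 0.4 [218.1 296.6] 6249 146 286 233 345
top lever_tip 0.63 [175.3 192. ] 133 175 187 183 203
top lever_hinge 0.44 [179.  192.7] 111 175 182 183 203
38.275 [0.5821 0.1484 0.1486] [ 1.6 -5.1 -8.5] 0.013992496171096247
```

View pics/mid.png

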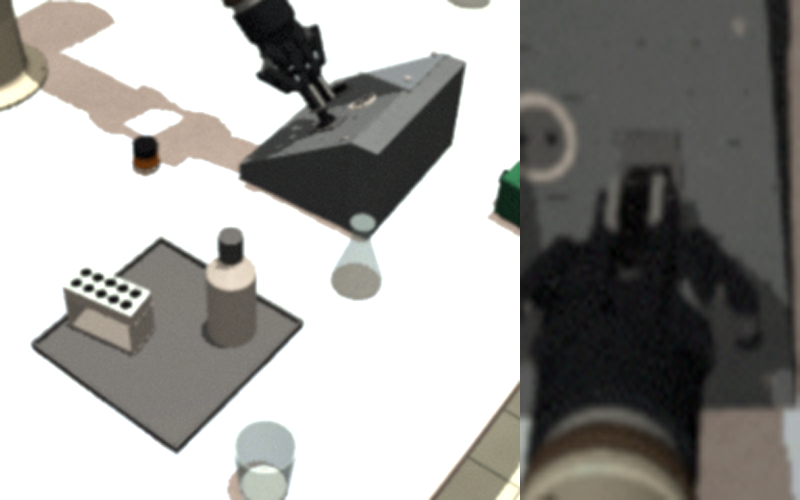

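The lever is held between the pads at (640,195) in the right crop, partly raised. I continue, going past upright to its stop.

Emit:
jog_arm:
  moves:
    - {"tx": -0.007,"ty": 0,"tz": 0.003,"turn": 0,"jaw": 0.1}
    - {"tx": -0.007,"ty": 0,"tz": 0.003,"turn": 0,"jaw": 0.1}
    - {"tx": -0.007,"ty": 0,"tz": 0.003,"turn": 0,"jaw": 0.1}
    - {"tx": -0.007,"ty": 0,"tz": 0.004,"turn": 0,"jaw": 0.1}
    - {"tx": -0.004,"ty": 0,"tz": 0.002,"turn": 0,"jaw": 0.1}
    - {"tx": -0.004,"ty": 0,"tz": 0.002,"turn": 0,"jaw": 0.1}
    - {"tx": 0,"ty": 0,"tz": 0,"turn": 0,"jaw": 0.1}

```text
clock: 39.15
tcp_pos: [0.62, 0.1516, 0.158]
orientation: [[-0.766, -0.086, 0.637], [-0.025, 0.994, 0.104], [-0.643, 0.063, -0.764]]
wrist_force: [-2.4, 1.5, -6.6]
opening: 0.0135
gripper_force: 19.5
```

Emit:
jog_arm:
  moves:
    - {"tx": -0.004,"ty": 0,"tz": 0.002,"turn": 0,"jaw": 0.1}
    - {"tx": -0.004,"ty": 0,"tz": 0.002,"turn": 0,"jaw": 0.1}
    - {"tx": 0,"ty": 0,"tz": 0,"turn": 0,"jaw": 0.1}

```text
clock: 39.52
tcp_pos: [0.6278, 0.1521, 0.1588]
orientation: [[-0.768, -0.086, 0.635], [-0.025, 0.994, 0.104], [-0.64, 0.064, -0.765]]
wrist_force: [-3.3, 1.7, -13.6]
opening: 0.0131
gripper_force: 19.3
```

Emit:
jog_arm:
  moves:
    - {"tx": -0.005,"ty": 0,"tz": 0.0025,"turn": 0,"jaw": 0.1}
    - {"tx": 0,"ty": 0,"tz": 0,"turn": 0,"jaw": 0.1}

```text
clock: 39.78
tcp_pos: [0.6325, 0.1525, 0.1592]
orientation: [[-0.769, -0.086, 0.634], [-0.025, 0.994, 0.104], [-0.639, 0.064, -0.767]]
wrist_force: [-5.1, 1.8, -16.3]
opening: 0.0128
gripper_force: 19.5
```

```bash
python3 sil.py
```

```text
scene lever_tip 0.49 [320.5 181.1] 7066 253 372 120 229
scene lever_tip 0.39 [299.3 168.1] 89 294 304 162 176
40.075 [0.6324 0.1525 0.1593] [ -5.8   1.3 -16.2] 0.012938928015249991
```

The wrist force now lies along the lever axis and leans about 19° back, so the lever is at its stop. In the failed tries it leaned forward. I release it and watch.

Emit:
jog_arm:
  moves:
    - {"tx": 0,"ty": 0,"tz": 0,"turn": 0,"jaw": 0.25}
    - {"tx": 0,"ty": 0,"tz": 0,"turn": 0,"jaw": 0.4}
    - {"tx": 0,"ty": 0,"tz": 0,"turn": 0,"jaw": 0.6}
    - {"tx": 0,"ty": 0,"tz": 0,"turn": 0,"jaw": 0.6}
    - {"tx": 0,"ty": 0.001,"tz": -0.015,"turn": 0,"jaw": 0.6}
    - {"tx": 0,"ty": 0.001,"tz": -0.015,"turn": 0,"jaw": 0.6}
    - {"tx": 0,"ty": 0.002,"tz": -0.03,"turn": 0,"jaw": 0.6}
    - {"tx": 0,"ty": 0,"tz": -0.03,"turn": 0,"jaw": 0.6}
    - {"tx": 0,"ty": 0,"tz": -0.03,"turn": 0,"jaw": 0.6}
    - {"tx": 0,"ty": 0,"tz": -0.03,"turn": 0,"jaw": 0.6}
    - {"tx": 0,"ty": 0,"tz": 0,"turn": 0,"jaw": 0.6}

```text
clock: 41.45
tcp_pos: [0.5394, 0.1406, 0.2804]
orientation: [[-0.76, -0.086, 0.644], [-0.025, 0.994, 0.103], [-0.649, 0.062, -0.758]]
wrist_force: [0.2, -0.5, -1.1]
opening: 0.0513
gripper_force: 0.0
```

```bash
python3 sil.py
```

```text
scene lever_tip 0.64 [302.5 168.6] 120 294 309 156 176
top lever_tip 0.71 [178.  181.3] 172 174 187 172 190
top lever_hinge 0.62 [179.5 184.7] 182 174 188 172 190
41.75 [0.5385 0.1407 0.2757] [ 0.7  0.4 -0.8] 0.05099706063197764
```

The lever silhouettes match the starting ones in both views (scene columns 294–309, rows 156–176; top 174–187, 172–190), so it stays up. One last check of the other things, then I hand in.

```bash
python3 - <<'E'
from fit import *
np.set_printoptions(precision=3,suppress=True)
P={n:r.snapshot(n) for n in('scene','top')}
for o in('bottle','rack','flask','jar'):
    q,f=fit(P,o,o=='rack');print(o,q)
m=[s['pixels'] for s in r.silhouettes(P['top'],'lever_tip')[:1]]
print([(np.nonzero(x)[0].min(),np.nonzero(x)[0].max()) for x in m])
print(r.hand_in())
E
```

```text
bottle [ 0.679 -0.152  0.003  0.   ]
rack [ 0.295  0.034 -0.468 -0.571]
flask [0.752 0.016 0.001 0.   ]
jar [ 0.376  0.01  -0.005  0.   ]
[(np.int64(172), np.int64(190))]
the job is handed in; nothing more can be done
None
```

I handed the job in at about 42 s of the 72 s allowed: the bottle and rack stand upright on the spill tray, the button was pressed fully in so the lever dropped, and the lever is back up by itself on the third lift. The flask and jar did not move; the last fit of the rack failed, so its place rests on earlier pictures that showed it upright in the tray.

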